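# Stow the tumblers in the combination-locked patio locker

### The job

Put the glasses away in the locker: first set its three dials, left to right as the robot sees them, to the code 5-2-4 (each red pointer at the mark with that many dots); then pull the orange latch knob up, turn it clockwise to the green dot while it is out, and push it fully back in. After that slide the hatch fully open, stand every glass tumbler upright in the well, setting each down gently, and slide the hatch fully shut, leaving dials and latch as you set them; the funnel among the tumblers stays where it is.

Things in the scene. Friction and masses are not known exactly. Their poses are not given: they have to be found in the camera images.
- locker: The glass locker: fixed grey and aluminium housing 415 (x) by 340 (y) mm. Origin on the worktop under the centre of its well; x points away from the robot side, y to the robot's left, z up. Front deck: x -190 to -73 mm, top 85 mm up, with a row at x = -138 of the three dials (y = 120, 40, -40) and the latch knob (y = -120). Rear housing x 65 to 225, top 105 mm up.
- well_floor (a point): Centre of the floor of the locker's well, 12 mm above the worktop; axes as the locker's. The well is open-topped under the sliding hatch: inside x -65 to 65, y -135 to 135 mm about this point, rim 93 mm above its floor. It takes three tumblers side by side along y.
- dial1 (a joint): Code dial 1 from the left as the robot sees it. Value in rad, clockwise from above: 0 when the red end of its bar points to the single dot (12 o'clock = locker +x, away from the robot side); the mark with n dots is at (n-1)*1.047 (1 at 12 o'clock, 2 at 2, 3 at 4, 4 at 6, 5 at 8, 6 at 10). Stops at -0.15 and 5.40: no way through from 6 to 1. Stiff (0.04 N m), no clicks, stays where left.
- dial1_grip (a point): Grip point of code dial 1, on its upright axis, 22 mm above the front deck. The dial: steel disc 44 mm across with a white bar across it, 40 long, 12 thick, rising to 33 mm above the deck (flat sides from 8 to 33 mm above it). The point's x axis lies along the bar towards its red end, z up. Dials stand 80 mm apart in a row.
- dial2 (a joint): Code dial 2 from the left as the robot sees it. Value in rad, clockwise from above: 0 when the red end of its bar points to the single dot (12 o'clock = locker +x, away from the robot side); the mark with n dots is at (n-1)*1.047 (1 at 12 o'clock, 2 at 2, 3 at 4, 4 at 6, 5 at 8, 6 at 10). Stops at -0.15 and 5.40: no way through from 6 to 1. Stiff (0.04 N m), no clicks, stays where left.
- dial2_grip (a point): Grip point of code dial 2, on its upright axis, 22 mm above the front deck. The dial: steel disc 44 mm across with a white bar across it, 40 long, 12 thick, rising to 33 mm above the deck (flat sides from 8 to 33 mm above it). The point's x axis lies along the bar towards its red end, z up. Dials stand 80 mm apart in a row.
- dial3 (a joint): Code dial 3 from the left as the robot sees it. Value in rad, clockwise from above: 0 when the red end of its bar points to the single dot (12 o'clock = locker +x, away from the robot side); the mark with n dots is at (n-1)*1.047 (1 at 12 o'clock, 2 at 2, 3 at 4, 4 at 6, 5 at 8, 6 at 10). Stops at -0.15 and 5.40: no way through from 6 to 1. Stiff (0.04 N m), no clicks, stays where left.
- dial3_grip (a point): Grip point of code dial 3, on its upright axis, 22 mm above the front deck. The dial: steel disc 44 mm across with a white bar across it, 40 long, 12 thick, rising to 33 mm above the deck (flat sides from 8 to 33 mm above it). The point's x axis lies along the bar towards its red end, z up. Dials stand 80 mm apart in a row.
- latch_pull (a joint): How far the orange latch knob is pulled up out of the deck, m: 0 fully home, 0.014 fully out. About 5 N moves it; it stays where it is left (no spring).
- latch_turn (a joint): Turn of the orange latch knob, rad, clockwise seen from above: 0 locked (the white-tipped end of its bar at the red dot, towards the locker's +y, 9 o'clock), 1.571 open, at the stop (white-tipped end at the green dot, locker +x, 12 o'clock). 0.04 N m to turn. It may be turned only when pulled out.
- latch_grip (a point): Grip point of the latch knob, on its upright axis, 22 mm above the deck when home (it rises with the knob). Orange bar 40 long, 12 thick, rising to 33 mm above the deck when home, on a dark disc 40 mm across on a yellow patch. The point's y axis lies along the bar towards the white end, z up.
- hatch (a joint): Slide of the steel hatch, m: 0 shut, growing as it slides along the locker's +x (away from the robot side), 0.14 fully open. About 3 N moves it; it stays where it is left.
- hatch_handle (a point): Middle of the hatch's black handle, which moves with the hatch: an upright fin 90 mm long along the locker's y, 12 mm thick along x, rising 25 mm above the hatch plate; the point is 13 mm above the plate (plate top 113 mm above the worktop). Grip it from above across its thickness and slide.
- tumbler1_mid (a point): Clear drinking tumbler, straight-sided, 62 mm across, 88 mm tall, 3 mm wall, 0.17 kg, standing upright, open at the top; the point is at its centre, half-way up, z along its axis. May be absent.
- tumbler2_mid (a point): Green drinking tumbler, straight-sided, 62 mm across, 88 mm tall, 3 mm wall, 0.17 kg, standing upright, open at the top; the point is at its centre, half-way up, z along its axis. May be absent.
- tumbler3_mid (a point): Amber drinking tumbler, straight-sided, 62 mm across, 88 mm tall, 3 mm wall, 0.17 kg, standing upright, open at the top; the point is at its centre, half-way up, z along its axis. May be absent.
- funnel_mid (a point): Steel funnel standing mouth down among the tumblers, 80 mm across at the foot, 100 mm tall, narrowing upwards; the point is 50 mm up its axis. To be left alone.
There are look-alikes about, which are no part of the job. Of the things shaped like the part that bears tumbler2_mid, the green glass one is meant.

How it is judged (in metres and radians):
On the way, in this order (a step that is already met when the one before it is completed fails the run):
1. the three dials stand at 5-2-4 (value of joint dial1 between 3.989 and 4.389 rad and value of joint dial2 between 0.847 and 1.247 rad and value of joint dial3 between 2.942 and 3.342 rad), for 0.2 s.
2. the latch knob is pulled out, still at the red dot (value of joint latch_pull above 0.008 m and value of joint latch_turn below 0.3 rad), for 0.1 s.
3. the latch knob is turned to the green dot while out (value of joint latch_pull above 0.006 m and value of joint latch_turn above 1.35 rad), for 0.1 s.
4. the latch knob is pushed home at the green dot (value of joint latch_pull below 0.003 m and value of joint latch_turn above 1.35 rad), for 0.2 s.
5. the hatch is slid open (value of joint hatch above 0.125 m), for 0.2 s.
6. every tumbler stands in the well (x of tumbler1_mid in the frame of locker between -0.045 and 0.045 m and y of tumbler1_mid in the frame of locker between -0.118 and 0.118 m and z of tumbler1_mid in the frame of locker between 0.046 and 0.066 m and angle between each of tumbler1_mid, tumbler2_mid, tumbler3_mid's own z axis and vertical below 0.15 rad and x of tumbler2_mid in the frame of locker between -0.045 and 0.045 m and y of tumbler2_mid in the frame of locker between -0.118 and 0.118 m and z of tumbler2_mid in the frame of locker between 0.046 and 0.066 m and x of tumbler3_mid in the frame of locker between -0.045 and 0.045 m and y of tumbler3_mid in the frame of locker between -0.118 and 0.118 m and z of tumbler3_mid in the frame of locker between 0.046 and 0.066 m), for 0.2 s.
At the end, for the whole second after the job is handed in: Hatch shut to within 8 mm, every tumbler present standing upright (within 0.15 rad) on the well floor, the dials within 0.2 rad of the marks 5, 2 and 4, the latch knob within 0.22 rad of its open stop and pushed in to within 3 mm (all of step 1 and all of step 4 and all of step 6 and value of joint hatch below 0.008 m); the robot touches nothing.
It fails at once if the latch knob is turned while it is pushed in (value of joint latch_pull below 0.003 m and value of joint latch_turn between 0.4 and 1.1 rad).
It fails at once if the hatch is opened while the latch is still locked (value of joint hatch above 0.03 m and value of joint latch_turn below 1.1 rad).
It fails at once if a tumbler is dropped into the well ((linear speed of tumbler1 above 0.9 m/s and z of tumbler1_mid in the frame of locker below 0.1 m and x of tumbler1_mid in the frame of locker between -0.06 and 0.06 m and y of tumbler1_mid in the frame of locker between -0.13 and 0.13 m) or (linear speed of tumbler2 above 0.9 m/s and z of tumbler2_mid in the frame of locker below 0.1 m and x of tumbler2_mid in the frame of locker between -0.06 and 0.06 m and y of tumbler2_mid in the frame of locker between -0.13 and 0.13 m) or (linear speed of tumbler3 above 0.9 m/s and z of tumbler3_mid in the frame of locker below 0.1 m and x of tumbler3_mid in the frame of locker between -0.06 and 0.06 m and y of tumbler3_mid in the frame of locker between -0.13 and 0.13 m)).
It fails at once if the funnel is shifted by more than 5 cm or knocked over (distance of funnel_mid from where it was at the start of the episode above 0.05 m or angle between funnel_mid's own z axis and vertical above 0.6 rad).
Of tumbler1, tumbler2, tumbler3 only 2 to 3 are there at a start; the rules pass over those that are not, and their reading is None.
At some moment in a run one of tumbler1, tumbler2, tumbler3 may be knocked a few centimetres aside while the robot is not near it.
It also fails if it takes over 210 s, if anything falls off the work surface, if the arm or the gripper's body presses on something with over 40 N, if the wrist force passes 120 N, or if a joint passes its speed limit or range.

### The arm

A 6-joint arm with a two-finger parallel gripper is mounted at the origin on the work surface. World frame = base frame: x ahead of the robot, y to its left, z up, the work surface at z = 0. Lengths are in mm, angles in rad, forces in N, time in s.
With the tool pointing down it reaches from about 275 to 1000 mm from the base axis. Payload 8.4 kg.
Tool frame: the origin (TCP) lies at the very end of the fingers, on their centre line; the grasp point (between the pads) lies 19 mm behind it; z points along the fingers, y is the direction in which the jaws open and shut (so a half turn about z gives the same grasp; the last joint's range is limited). The gripper opens to 85 mm and grips with 20 to 120 N. Pads are 22 mm wide; open, the fingers measure 114 mm over their backs; the gripper's body (76 mm by 85 mm) begins 54 mm behind the grasp point. The pads swing forward as they close: fully open they stand 13 mm farther back than shut.
Start: joints at [1.196, 0.353, 1.633, -0, 1.155, -0.002], TCP at [227.639, 582.072, 194.681] pointing down, gripper open.
Joint ranges: [-2.63, 2.63], [-0.92, 2.1], [0.06, 2.66], [-1.3, 4.44], [0, 2.69], [-3.02, 3.02]. Speed limits (rad/s): [2.22, 2.22, 2.79, 3.14, 3.14, 3.14].

### API

Orientations are given as [roll, pitch, yaw] about the fixed x, y, z axes, in that order (R = Rz(yaw) Ry(pitch) Rx(roll)).
In Python, from rig import sense, grab_frame, get_calibration, sign_off, boxes_of, trace gives the robot as it stands.
- The arm moves only by the tool servo_tool, never from a script. Its argument "rows" is a list of rows, each a list of 3 entries, a list of its own where there are three numbers: the finger opening in mm, from 0 to 85.4, then the shift along the tool's x, y, z in mm, then the turn, a rotation vector about the tool's x, y, z in degrees. A call has 1 to 8 rows; each row shifts and turns the commanded pose from where the row before left it, along the tool's axes as they then stand; what a row does not reach is not made up. A row lasts 1/8 s, in which the tool goes at most 62.5 mm and 10.7 degrees, less where a joint would pass 70% of its speed; a pose out of reach is approached as far as the arm can. A call is refused whole if a number of a shift passes 62.5 or a number of a turn 10.7, either way. A call with a gripper value outside its range is refused whole. The fingers move at their own pace and stop on an object; "force" is the grip in N (left out, the last holds). Time passes only in rows, so rows that do not move let the fingers close. It gives the time, the measured TCP pose, the force and the opening at its end, in the units of the state.
- sense(): the state, without advancing time (a new reading comes with each control period).
- grab_frame(name): name is "scene" or "top" or "wrist"; returns the picture (480x640x3 uint8, blue, green, red); there is no depth.
- get_calibration(name): a dict with "intrinsics" (3x3 intrinsics, pixels), "world_to_cam" (4x4, takes a point from world to camera coordinates). Camera axes: x right, y down, z forward; pixel columns grow to the right and rows downward; lengths in mm; the calibration is good to about 2 mm. A picture is of the moment at which its call begins: read the wrist's pose just before it. get_calibration takes no time and is no camera call; for the wrist camera it gives the pose at the moment of the call.
- sign_off(): hands the job in, once; it reports no verdict.
Trained networks look in the newest picture that a camera, given by its name, has taken for a name from the list of things; names that differ only in an ending like _2 or _b are one class to them, and where a whole thing is asked for, a point or a joint stands for the part that bears it (a point fixed in the world has none). Each returns a list of dicts, best first, with "conf" (0 to 1); they miss things now and then, are a little off and sometimes report something else, mostly with a low value. They report only what shows in the picture. A call takes as long as a camera call. They do not tell look-alikes from the thing itself.
- boxes_of(camera, thing): "centre" ([x, y, z] in mm, in the coordinates of the camera as it stood for that picture, good to about 4 mm: the middle of the surface that is visible of it).
- trace(camera, thing): "mask" (480x640 bool, what is visible of it).
The state is a dict: "clock": time; "qpos": joint angles; "qvel": joint speeds; "joint_efforts": joint torques, N m; "eef_pos": TCP position; "tcp_rot": TCP orientation; "contact_force": force on the tool from outside, world axes, zero at the start; "wrist_torque": the same for the moment, N m; "opening": opening from 0.0 (shut) to 1.0 (fully open).
Only numpy, scipy, OpenCV 4.12 (cv2) and the standard library are available. Lean on these libraries where they do the work, as an engineer would, in place of code of your own. Each camera call takes 0.05 s, during which the arm holds its last target. There are 200 camera calls.

## Working session

There is one attempt and no reset: what is moved stays moved. The work goes in short steps, Python scripts to look and compute and a tool call to move; the robot and the scene stay as the last step left them, time stands still between calls to the robot, and variables do not carry over. Pictures are saved under pics/ and viewed, about 12 in all and at most 16, crops included, and the job is handed in when it is done.

Besides the shell and the picture viewer there is one more tool, called after "Call:" as name([rows], argument=value, ...), one row to a line, values as JSON. servo_tool: Moves the arm, as the interface text tells. Its arguments: {"type":"object","properties":{"rows":{"type":"array","items":{"type":"array"}},"force":{"type":"number"}},"required":["rows"]}

```bash
ls; mkdir -p pics; cat > h.py <<'E'
import numpy as np, cv2
from rig import *
def ray(cam,uv,C=None):
    C=C or get_calibration(cam);K=np.array(C["intrinsics"]);T=np.array(C["world_to_cam"])
    R=T[:3,:3];o=-R.T@T[:3,3];d=R.T@np.linalg.inv(K)@np.array([uv[0],uv[1],1.]);return o,d
def onz(cam,uv,z,C=None):
    o,d=ray(cam,uv,C);return o+d*(z-o[2])/d[2]
def toworld(cam,p,C=None):
    C=C or get_calibration(cam);T=np.array(C["world_to_cam"]);return T[:3,:3].T@(np.array(p)-T[:3,3])
def proj(cam,P,C=None):
    C=C or get_calibration(cam);K=np.array(C["intrinsics"]);T=np.array(C["world_to_cam"])
    q=K@(T[:3,:3]@np.array(P,float)+T[:3,3]);return q[:2]/q[2]
E
python3 - <<'E'
from h import *
for c in ["scene","top"]:
    f=grab_frame(c);cv2.imwrite(f"pics/{c}0.png",f)
    print(c,np.round(get_calibration(c)["intrinsics"],0).tolist(),np.round(get_calibration(c)["world_to_cam"],2).tolist())
    for t in ["locker","dial1","latch_pull","hatch_handle","tumbler1_mid","tumbler2_mid","tumbler3_mid","funnel_mid"]:
        for b in boxes_of(c,t)[:5]: print(t,np.round(toworld(c,b["centre"])),round(b["conf"],2))
print(sense())
E
```

```text
pics
scene [[474.0, 0.0, 326.0], [0.0, 474.0, 246.0], [0.0, 0.0, 1.0]] [[0.76, 0.65, -0.01, -450.86], [0.46, -0.56, -0.69, -120.8], [-0.45, 0.52, -0.72, 1083.03], [0.0, 0.0, 0.0, 1.0]]
locker [ 621. -146.  109.] 0.89
dial1 [ 443. -174.   99.] 0.81
dial1 [437. -15.  96.] 0.77
dial1 [442. -99.  95.] 0.76
latch_pull [ 441. -253.  107.] 0.92
latch_pull [441. -17.  99.] 0.62
hatch_handle [ 581. -156.  116.] 0.56
tumbler1_mid [569. 211.  61.] 0.91
tumbler1_mid [ 444. -101.   95.] 0.73
tumbler2_mid [547. 121.  61.] 0.82
tumbler2_mid [430. 217.  55.] 0.58
tumbler3_mid [583. 360.  58.] 0.71
tumbler3_mid [ 446. -174.   98.] 0.44
funnel_mid [421. 364.  29.] 0.74
top [[529.0, 0.0, 331.0], [0.0, 529.0, 250.0], [0.0, 0.0, 1.0]] [[-0.0, -1.0, 0.02, 50.77], [-1.0, 0.0, -0.03, 489.08], [0.03, -0.02, -1.0, 1019.2], [0.0, 0.0, 0.0, 1.0]]
locker [ 589. -130.  105.] 0.58
dial1 [ 439. -174.   95.] 0.96
dial1 [431. -12.  89.] 0.94
dial1 [438. -96.  95.] 0.88
latch_pull [ 436. -252.   94.] 0.88
hatch_handle [ 573. -131.  110.] 0.6
hatch_handle [ 439. -174.   94.] 0.4
tumbler1_mid [569. 232.  31.] 0.55
tumbl
[... 233 characters left out ...]
 0.37
{'clock': 0.9, 'qpos': array([ 1.19557820e+00,  3.52980540e-01,  1.63340280e+00,  1.48130015e-05,
        1.15519397e+00, -2.41524748e-03]), 'qvel': array([-1.07400755e-03, -7.96910555e-04,  1.66798950e-03, -9.88676731e-05,
       -8.15635219e-04, -2.66039197e-05]), 'joint_efforts': array([ 2.29391342e-03, -6.05161071e+01, -3.42450571e+01, -1.48543259e-04,
        1.01049212e-03,  2.34250695e-05]), 'eef_pos': array([227.64773714, 582.07140667, 194.69192859]), 'tcp_rot': array([ 3.14157728e+00, -1.35150220e-05,  2.76878380e+00]), 'contact_force': array([ 0.23326003, -0.4679131 ,  0.13180586]), 'wrist_torque': array([-0.00958423, -0.01353153,  0.03698213]), 'opening': 1.0010353057409604}
```

View pics/scene0.png

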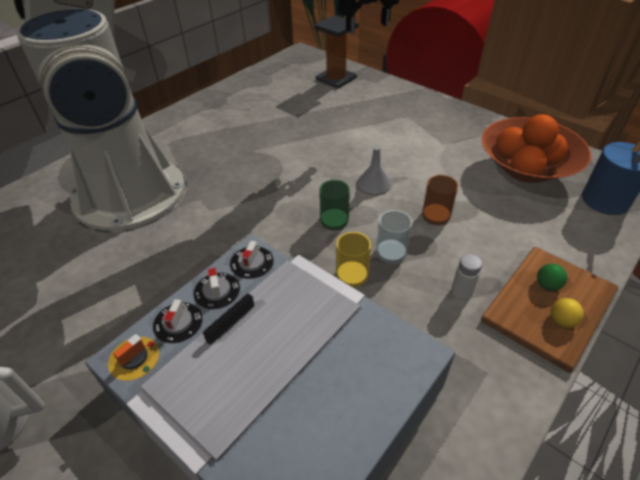

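View pics/top0.png

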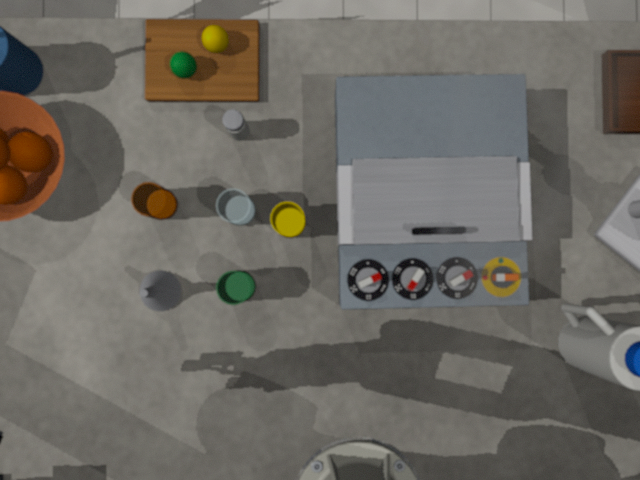

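```bash
cat >> h.py <<'E'
from scipy.spatial.transform import Rotation as Ro
def plan(p,yaw,n,g,start=None):
    """rows to go from the present pose to p (mm), tool down with yaw (deg), in n rows; returns end pose"""
    if start is None:
        s=sense();R0=Ro.from_euler("xyz",s["tcp_rot"]);x0=np.array(s["eef_pos"])
    else: x0,R0=start
    R1=Ro.from_euler("xyz",[180,0,yaw],degrees=True);rv=(R0.inv()*R1).as_rotvec(degrees=True)
    rows=[];x=x0.copy();R=R0
    for i in range(n):
        d=R.inv().apply((np.array(p)-x)/(n-i));d=np.round(d,1);t=np.round(rv/n,1)
        x=x+R.apply(d);R=R*Ro.from_rotvec(t,degrees=True);rows.append([g,[float(v)+0 for v in d],[float(v)+0 for v in t]])
    print(str(rows).replace(" ",""));return x,R
E
python3 - <<'E'
from h import *
s=plan([400,80,300],90,8,85)
s=plan([390,-130,350],90,5,85,s)
f=cv2.imread("pics/top0.png")[60:315,325:540];cv2.imwrite("pics/c1.png",cv2.resize(f,None,fx=2.3,fy=2.3,interpolation=2))
E
```

```text
[[85,[-42.9,-50.6,-13.2],[0.0,0.0,8.6]],[85,[-50.0,-43.6,-13.2],[0.0,0.0,8.6]],[85,[-56.0,-35.6,-13.2],[0.0,0.0,8.6]],[85,[-60.7,-26.9,-13.1],[0.0,0.0,8.6]],[85,[-64.0,-17.5,-13.2],[0.0,0.0,8.6]],[85,[-65.9,-7.7,-13.1],[0.0,0.0,8.6]],[85,[-66.3,2.2,-13.2],[0.0,0.0,8.6]],[85,[-65.3,12.0,-13.1],[0.0,0.0,8.6]]]
[[85,[-42.0,-1.9,-10.0],[0.0,0.0,0.0]],[85,[-42.0,-1.9,-10.0],[0.0,0.0,0.0]],[85,[-42.0,-1.9,-10.0],[0.0,0.0,0.0]],[85,[-42.0,-1.8,-10.0],[0.0,0.0,0.0]],[85,[-42.0,-1.9,-10.0],[0.0,0.0,0.0]]]
```

Call:
servo_tool([
  [85,[-30,-36,-14],[0,0,8.6]],
  [85,[-36,-32,-14],[0,0,8.6]],
  [85,[-40,-26,-14],[0,0,8.6]],
  [85,[-44,-20,-14],[0,0,8.6]],
  [85,[-46,-13,-13],[0,0,8.6]],
  [85,[-48,-6,-13],[0,0,8.6]],
  [85,[-48,1,-13],[0,0,8.6]],
  [85,[-47,8,-13],[0,0,8.6]],
])

```text
clock: 1.9
eef_pos: [348.6, 217.2, 303.3]
tcp_rot: [3.141, -0.0, 1.563]
contact_force: [0.3, -0.0, -0.8]
opening: 0.995
```

```bash
python3 - <<'E'
from h import *
print(sense()['eef_pos'],sense()['tcp_rot'],get_calibration("wrist"))
plan([380,-130,350],90,8,85)
E
```

```text
[348.58193646 217.22122161 303.34616266] [ 3.14084452e+00 -3.48602675e-04  1.56337416e+00] {'intrinsics': array([[344.83255328,   0.        , 320.170702  ],
       [  0.        , 344.83255328, 244.34783299],
       [  0.        ,   0.        ,   1.        ]]), 'world_to_cam': array([[ 9.99970962e-01, -7.59413850e-03,  6.35108855e-04,
        -3.47290582e+02],
       [-7.42862776e-03, -9.52792215e-01,  3.03532223e-01,
         1.36080066e+02],
       [-1.69993897e-03, -3.03528127e-01, -9.52820962e-01,
         5.50385584e+02],
       [ 0.00000000e+00,  0.00000000e+00,  0.00000000e+00,
         1.00000000e+00]])}
[[85,[-43.4,4.3,-5.8],[0.0,0.0,-0.1]],[85,[-43.4,4.2,-5.8],[0.0,0.0,-0.1]],[85,[-43.4,4.1,-5.9],[0.0,0.0,-0.1]],[85,[-43.4,4.0,-5.8],[0.0,0.0,-0.1]],[85,[-43.4,3.9,-5.9],[0.0,0.0,-0.1]],[85,[-43.4,3.9,-5.8],[0.0,0.0,-0.1]],[85,[-43.4,3.8,-5.9],[0.0,0.0,-0.1]],[85,[-43.4,3.7,-5.8],[0.0,0.0,-0.1]]]
```

Call:
servo_tool([
  [85,[-42,12,-3],[0,0,0]],
  [85,[-42,12,-3],[0,0,0]],
  [85,[-42,12,-3],[0,0,0]],
  [85,[-42,12,-3],[0,0,0]],
  [85,[-42,12,-3],[0,0,0]],
  [85,[-42,12,-3],[0,0,0]],
  [85,[-42,12,-3],[0,0,0]],
  [85,[0,0,0],[0,0,0]],
])

```text
clock: 2.9
eef_pos: [432.0, -77.9, 323.9]
tcp_rot: [3.141, 0.001, 1.565]
contact_force: [-0.6, 0.7, 0.2]
opening: 0.996
```

```bash
python3 - <<'E'
from h import *
s=sense();print(s['eef_pos'],s['tcp_rot']);C=get_calibration("wrist")
f=grab_frame("wrist");cv2.imwrite("pics/w1.png",f)
for t in ["dial1","latch_pull","hatch_handle","well_floor","locker"]:
    for b in boxes_of("wrist",t)[:4]:
        print(t,np.round(toworld("wrist",b["centre"],C)),round(b["conf"],2),np.round(proj("wrist",toworld("wrist",b["centre"],C),C)))
E
```

```text
[432.02737061 -77.86841008 323.85593768] [3.14117380e+00 6.76349546e-04 1.56460979e+00]
dial1 [437. -92.  92.] 0.82 [324. 213.]
dial1 [ 439. -169.   94.] 0.65 [326. 272.]
dial1 [436. -19.  96.] 0.63 [323. 151.]
latch_pull [ 435. -255.  100.] 0.78 [323. 333.]
hatch_handle [567. -98. 113.] 0.82 [436. 221.]
well_floor [587. -96. 107.] 0.72 [451. 218.]
locker [587. -95. 102.] 0.6 [450. 216.]
locker [ 435. -251.   97.] 0.55 [323. 329.]
```

View pics/w1.png

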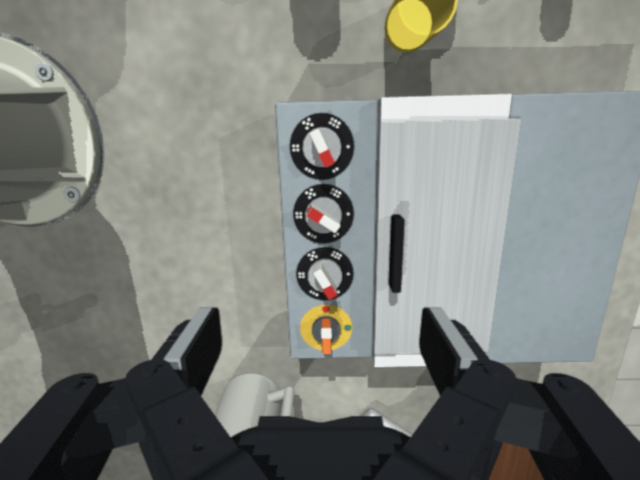

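```bash
cat > dials.py <<'E'
from h import *
def dials(f,C,guess,z0=85):
    hsv=cv2.cvtColor(f,cv2.COLOR_BGR2HSV);out=[]
    red=((hsv[...,0]<8)|(hsv[...,0]>172))&(hsv[...,1]>130)&(hsv[...,2]>90)
    wh=(hsv[...,1]<40)&(hsv[...,2]>200);dark=hsv[...,2]<50
    U,V=np.meshgrid(np.arange(640),np.arange(480))
    for g in guess:
        P=[np.array([onz("wrist",(u,v),z,C) for u,v in [(0,0)]]) for z in (z0,)]
        c=proj("wrist",[g[0],g[1],z0],C);m=np.hypot(U-c[0],V-c[1])<40
        n,l,st,ct=cv2.connectedComponentsWithStats((dark&m).astype(np.uint8));k=1+np.argmax(st[1:,4])
        h=cv2.convexHull(np.argwhere(l==k)[:,::-1].astype(np.int32));e=cv2.fitEllipse(h)
        ctr=onz("wrist",e[0],z0,C);c=proj("wrist",[ctr[0],ctr[1],z0+33],C)
        mm=np.hypot(U-c[0],V-c[1])<24
        r=np.argwhere(red&mm)[:,::-1].mean(0);n,l,st,ct=cv2.connectedComponentsWithStats((wh&mm).astype(np.uint8));k=1+np.argmax(st[1:,4]);w=ct[k]
        a=onz("wrist",r,z0+33,C);b=onz("wrist",w,z0+33,C);d=(a-b)[:2]
        out.append((ctr[:2],np.degrees(np.arctan2(d[1],d[0])),(e[0],e[1]),r,w,((a+b)/2)[:2]))
    return out
E
python3 - <<'E'
from dials import *
f=cv2.imread("pics/w1.png");C=get_calibration("wrist")
for o in dials(f,C,[(437,-14),(438,-94),(439,-174)]): print([np.round(x,1) if not isinstance(x,tuple) else np.round(np.array(x),1).tolist() for x in o])
# deck edges
for z,uv in [(85,(277,104)),(85,(291,358)),(85,(323,328.5)),(105,(511,94)),(126,(398,216)),(126,(396,291))]: print(uv,np.round(onz("wrist",uv,z,C),1))
E
```

```text
[array([433. , -10.7]), np.float64(-65.6), [[321.4, 146.0], [61.9, 64.8]], array([326.4, 158.5]), array([318.5, 140.4]), array([434. , -13.3])]
[array([435., -91.]), np.float64(150.2), [[323.1, 213.4], [57.8, 58.2]], array([314.3, 214.7]), array([329.4, 223.1]), array([433.4, -90.1])]
[array([ 436.9, -170.8]), np.float64(-63.4), [[324.5, 273.2], [51.3, 54.8]], array([329.6, 293.1]), array([321.5, 278.2]), array([ 437.8, -173.8])]
(277, 104) [382.9  35.   85. ]
(291, 358) [ 389.5 -301.    85. ]
(323, 328.5) [ 435.1 -253.3   85. ]
(511, 94) [634.9  42.9 105. ]
(398, 216) [518.6 -85.  126. ]
(396, 291) [ 522.4 -177.1  126. ]
```

```bash
python3 - <<'E'
from h import *
print(sense()['qpos'])
s=plan([433.5,-11.5,130],114.4,6,35)
s=plan([433.5,-11.5,95],114.4,2,35,s)
print("d2")
s=plan([434.8,-91,95],-58.6,1,35,s) # dummy
E
```

```text
[-1.75015492e-01 -6.03481116e-02  1.83648989e+00  1.55659196e-04
  1.36538729e+00 -1.73628980e-01]
[[35,[10.5,0.3,32.3],[0.0,0.0,-4.1]],[35,[10.5,1.1,32.3],[0.0,0.0,-4.1]],[35,[10.4,1.9,32.3],[0.0,0.0,-4.1]],[35,[10.2,2.6,32.3],[0.0,0.0,-4.1]],[35,[10.0,3.3,32.3],[0.0,0.0,-4.1]],[35,[9.7,4.0,32.2],[0.0,0.0,-4.1]]]
[[35,[0.0,0.0,17.5],[0.0,0.0,0.1]],[35,[0.0,0.0,17.5],[0.0,0.0,0.1]]]
d2
[[35,[-73.0,-31.6,0.0],[0.0,0.0,172.9]]]
```

Call:
servo_tool([
  [35,[10.5,0.3,32.3],[0,0,-4.1]],
  [35,[10.5,1.1,32.3],[0,0,-4.1]],
  [35,[10.4,1.9,32.3],[0,0,-4.1]],
  [35,[10.2,2.6,32.3],[0,0,-4.1]],
  [35,[10,3.3,32.3],[0,0,-4.1]],
  [35,[9.7,4,32.2],[0,0,-4.1]],
  [35,[0,0,17.5],[0,0,0]],
  [35,[0,0,17.5],[0,0,0]],
], force=40)

```text
clock: 4.2
eef_pos: [433.6, -11.4, 94.4]
tcp_rot: [-3.142, -0.0, 1.999]
contact_force: [0.1, -0.1, -0.2]
opening: 0.412
```

Call:
servo_tool([
  [35,[0,0,0],[0,0,0]],
  [0,[0,0,0],[0,0,0]],
  [0,[0,0,0],[0,0,0]],
  [0,[0,0,0],[0,0,0]],
  [0,[0,0,0],[0,0,0]],
], force=40)

```text
clock: 4.82
eef_pos: [434.0, -12.5, 95.3]
tcp_rot: [3.141, 0.0, 1.997]
contact_force: [-0.2, -0.5, 0.1]
opening: -0.001
```

```bash
python3 - <<'E'
from h import *
s=sense();print(s['eef_pos'],s['tcp_rot'],s['opening'])
cv2.imwrite("pics/w2.png",grab_frame("wrist"))
E
```

```text
[433.9888344  -12.47716465  95.28641996] [3.14106797e+00 2.77400256e-04 1.99725597e+00] -0.0009345279923851983
```

View pics/w2.png

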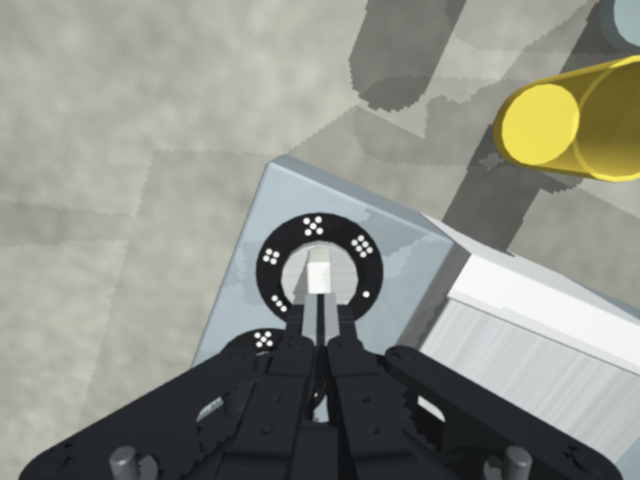

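```bash
python3 - <<'E'
from h import *
C=get_calibration("wrist")
print(proj("wrist",[434,-12.5,95],C),proj("wrist",[434,-12.5,85],C),proj("wrist",[434,-12.5,118],C))
for z,uv in [(85,(320,272)),(90,(318,276)),(118,(318,250)),(118,(318,292)),(85,(278,157)),(118,(306,262)),(118,(329,262))]: print(z,uv,np.round(onz("wrist",uv,z,C),1))
f=cv2.imread("pics/w2.png")[200:440,200:440];cv2.imwrite("pics/c2.png",cv2.resize(f,None,fx=2.5,fy=2.5,interpolation=2))
E
```

```text
[320.68118118 277.2350553 ] [320.65337046 270.57865328] [320.7567623  295.32514501]
85 (320, 272) [434.  -13.5  85. ]
90 (318, 276) [433.2 -14.4  90. ]
118 (318, 250) [422.9   8.8 118. ]
118 (318, 292) [432.  -11.4 118. ]
85 (278, 157) [386.1  37.6  85. ]
118 (306, 262) [420.1   0.8 118. ]
118 (329, 262) [430.3   5.4 118. ]
```

View pics/c2.png

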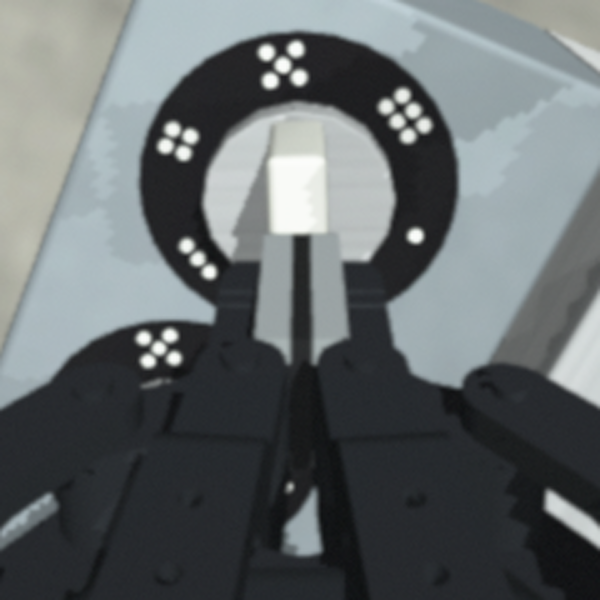

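Call:
servo_tool([
  [35,[0,0,0],[0,0,0]],
  [35,[0,0,0],[0,0,0]],
  [35,[0,0,2],[0,0,0]],
  [35,[0,0,2],[0,0,0]],
  [35,[0,0,2],[0,0,0]],
  [35,[0,0,2],[0,0,0]],
  [35,[0,0,0],[0,0,0]],
])

```text
clock: 5.75
eef_pos: [433.6, -12.4, 86.8]
tcp_rot: [-3.141, -0.0, 1.997]
contact_force: [0.0, 0.1, 0.5]
opening: 0.405
```

Call:
servo_tool([
  [35,[0,0,3],[0,0,0]],
  [35,[0,0,3],[0,0,0]],
  [35,[0,0,0],[0,0,0]],
])

```text
clock: 6.12
eef_pos: [433.5, -12.4, 80.7]
tcp_rot: [-3.141, -0.0, 1.997]
contact_force: [-0.4, -0.3, 0.1]
opening: 0.411
```

Call:
servo_tool([
  [0,[0,0,0],[0,0,0]],
  [0,[0,0,0],[0,0,0]],
  [0,[0,0,0],[0,0,0]],
  [0,[0,0,0],[0,0,0]],
])

```text
clock: 6.62
eef_pos: [434.3, -12.4, 81.4]
tcp_rot: [3.141, 0.0, 1.997]
contact_force: [-0.8, -0.8, 5.9]
opening: 0.0
```

```bash
python3 - <<'E'
from h import *
s=sense();print(s['eef_pos'],s['tcp_rot'],s['opening'],s['contact_force'])
C=get_calibration("wrist");f=grab_frame("wrist");cv2.imwrite("pics/w3.png",f[180:420,180:460])
T=np.array(C["world_to_cam"]);print(-T[:3,:3].T@T[:3,3])
E
```

```text
[434.34469375 -12.44981299  81.41832115] [3.14061615e+00 4.87035349e-04 1.99735144e+00] 0.000263172193442135 [-0.84396489 -0.79230583  5.91888142]
[402.14303559  57.50263868 261.33438337]
```

View pics/w3.png

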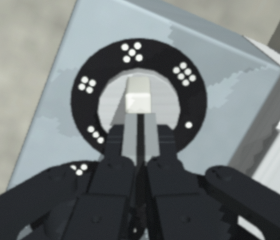

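Call:
servo_tool([
  [35,[0,0,0],[0,0,0]],
  [35,[0,0,0],[0,0,0]],
  [35,[0,0,4],[0,0,0]],
  [35,[0,0,4],[0,0,0]],
  [35,[0,0,4],[0,0,0]],
  [35,[0,0,0],[0,0,0]],
])

```text
clock: 7.42
eef_pos: [433.4, -12.4, 68.5]
tcp_rot: [-3.141, -0.0, 1.997]
contact_force: [0.0, -0.8, -0.5]
opening: 0.412
```

Call:
servo_tool([
  [35,[0,0,3],[0,0,0]],
  [35,[0,0,3],[0,0,0]],
  [35,[0,0,0],[0,0,0]],
  [0,[0,0,0],[0,0,0]],
  [0,[0,0,0],[0,0,0]],
  [0,[0,0,0],[0,0,0]],
  [0,[0,0,0],[0,0,0]],
])

```text
clock: 8.3
eef_pos: [433.4, -12.5, 63.2]
tcp_rot: [-3.141, -0.0, 1.997]
contact_force: [-3.8, -1.6, 5.2]
opening: 0.133
```

Call:
servo_tool([
  [0,[0,0,0],[0,0,10.5]],
  [0,[0,0,0],[0,0,10.5]],
  [0,[0,0,0],[0,0,10.5]],
  [0,[0,0,0],[0,0,10.5]],
  [0,[0,0,0],[0,0,10.5]],
  [0,[0,0,0],[0,0,10.5]],
  [0,[0,0,0],[0,0,10.5]],
  [0,[0,0,0],[0,0,10.5]],
])

```text
clock: 9.3
eef_pos: [435.6, -13.2, 63.2]
tcp_rot: [3.139, -0.002, 0.526]
contact_force: [5.2, -7.5, -5.6]
opening: 0.129
```

Call:
servo_tool([
  [0,[0,0,0],[0,0,10.5]],
  [0,[0,0,0],[0,0,10.5]],
  [0,[0,0,0],[0,0,10.5]],
  [0,[0,0,0],[0,0,10.5]],
  [0,[0,0,0],[0,0,10.5]],
  [0,[0,0,0],[0,0,10.5]],
  [0,[0,0,0],[0,0,10.5]],
  [0,[0,0,0],[0,0,10.5]],
])

```text
clock: 10.3
eef_pos: [435.1, -15.2, 63.2]
tcp_rot: [3.141, -0.005, -0.938]
contact_force: [2.6, -22.5, -1.1]
opening: 0.129
```

Call:
servo_tool([
  [0,[0,0,0],[0,0,5]],
  [0,[0,0,0],[0,0,0]],
])

```text
clock: 10.55
eef_pos: [435.0, -15.3, 63.2]
tcp_rot: [3.141, -0.005, -1.021]
contact_force: [1.5, -22.7, -2.3]
opening: 0.129
```

Call:
servo_tool([
  [35,[0,0,0],[0,0,0]],
  [35,[0,0,0],[0,0,0]],
  [35,[0,0,-20],[0,0,0]],
  [35,[0,0,-25],[0,0,0]],
  [35,[0,0,0],[0,0,0]],
])

```text
clock: 11.18
eef_pos: [435.2, -12.2, 109.4]
tcp_rot: [-3.139, -0.002, -1.022]
contact_force: [-0.4, -0.7, 0.4]
opening: 0.408
```

```bash
python3 - <<'E'
from h import *
s=plan([435.8,-93.5,107],-29.8,4,35)
s=plan([435.8,-93.5,62.5],-29.8,3,35,s)
E
```

```text
[[35,[17.4,10.5,0.6],[0.0,0.0,-7.2]],[35,[16.0,12.6,0.6],[0.0,0.0,-7.2]],[35,[14.3,14.5,0.6],[0.0,0.0,-7.2]],[35,[12.3,16.1,0.6],[0.0,0.0,-7.2]]]
[[35,[0.0,0.0,14.8],[0.0,-0.1,0.0]],[35,[0.0,0.0,14.8],[0.0,-0.1,0.0]],[35,[0.0,0.1,14.9],[0.0,-0.1,0.0]]]
```

Call:
servo_tool([
  [35,[17.4,10.5,0.6],[0,0,-7.2]],
  [35,[16,12.6,0.6],[0,0,-7.2]],
  [35,[14.3,14.5,0.6],[0,0,-7.2]],
  [35,[12.3,16.1,0.6],[0,0,-7.2]],
  [35,[0,0,15],[0,0,0]],
  [35,[0,0,15],[0,0,0]],
  [35,[0,0,14],[0,0,0]],
  [35,[0,0,0],[0,0,0]],
])

```text
clock: 12.18
eef_pos: [433.1, -93.0, 60.0]
tcp_rot: [3.141, 0.003, -0.519]
contact_force: [0.1, -0.5, 1.2]
opening: 0.412
```

Call:
servo_tool([
  [0,[0,0,0],[0,0,0]],
  [0,[0,0,0],[0,0,0]],
  [0,[0,0,0],[0,0,0]],
  [0,[0,0,0],[0,0,0]],
])

```text
clock: 12.68
eef_pos: [434.7, -93.7, 61.9]
tcp_rot: [-3.141, -0.001, -0.52]
contact_force: [0.9, 3.0, -0.6]
opening: 0.13
```

Call:
servo_tool([
  [0,[0,0,0],[0,0,-10.5]],
  [0,[0,0,0],[0,0,-10.5]],
  [0,[0,0,0],[0,0,-10.5]],
  [0,[0,0,0],[0,0,-10.5]],
  [0,[0,0,0],[0,0,-10.5]],
  [0,[0,0,0],[0,0,-10.5]],
  [0,[0,0,0],[0,0,-10.5]],
  [0,[0,0,0],[0,0,-10.5]],
])

```text
clock: 13.68
eef_pos: [435.0, -94.9, 61.9]
tcp_rot: [3.139, 0.001, 0.953]
contact_force: [1.4, -6.1, -2.6]
opening: 0.129
```

Call:
servo_tool([
  [0,[0,0,0],[0,0,-10.5]],
  [0,[0,0,0],[0,0,-10.5]],
  [0,[0,0,0],[0,0,-10.5]],
  [0,[0,0,0],[0,0,-10.5]],
  [0,[0,0,0],[0,0,-10.5]],
  [0,[0,0,0],[0,0,-10.5]],
  [0,[0,0,0],[0,0,-4.2]],
  [0,[0,0,0],[0,0,0]],
])

```text
clock: 14.68
eef_pos: [436.2, -95.0, 61.9]
tcp_rot: [3.14, 0.003, 2.121]
contact_force: [5.2, -5.4, -7.8]
opening: 0.128
```

Call:
servo_tool([
  [35,[0,0,0],[0,0,0]],
  [35,[0,0,0],[0,0,0]],
  [35,[0,0,-20],[0,0,0]],
  [35,[0,0,-25],[0,0,0]],
  [35,[0,0,0],[0,0,0]],
])

```text
clock: 15.3
eef_pos: [435.5, -93.9, 108.0]
tcp_rot: [3.139, 0.002, 2.12]
contact_force: [0.6, -1.2, -0.2]
opening: 0.407
```

```bash
python3 - <<'E'
from h import *
s=plan([437.5,-173.5,107],116.6,4,35)
s=plan([437.5,-173.5,62],116.6,3,35,s)
E
```

```text
[[35,[-17.2,-10.0,0.3],[0.0,0.0,1.2]],[35,[-17.4,-9.6,0.3],[0.0,0.0,1.2]],[35,[-17.6,-9.2,0.3],[0.0,0.0,1.2]],[35,[-17.9,-8.8,0.2],[0.0,0.0,1.2]]]
[[35,[0.0,0.0,15.0],[0.0,0.0,0.0]],[35,[0.1,-0.1,15.0],[0.0,0.0,0.0]],[35,[0.0,0.0,15.0],[0.0,0.0,0.0]]]
```

Call:
servo_tool([
  [35,[-17.5,-10,0.3],[0,0,1.2]],
  [35,[-17.7,-9.6,0.3],[0,0,1.2]],
  [35,[-17.9,-9.2,0.3],[0,0,1.2]],
  [35,[-18.1,-8.8,0.2],[0,0,1.2]],
  [35,[0,0,15],[0,0,0]],
  [35,[0,0,15],[0,0,0]],
  [35,[0,0,15],[0,0,0]],
  [35,[0,0,0],[0,0,0]],
])

```text
clock: 16.3
eef_pos: [435.6, -173.2, 58.8]
tcp_rot: [-3.139, -0.003, 2.037]
contact_force: [-0.4, 0.3, 0.1]
opening: 0.409
```

Call:
servo_tool([
  [0,[0,0,0],[0,0,0]],
  [0,[0,0,0],[0,0,0]],
  [0,[0,0,0],[0,0,0]],
  [0,[0,0,0],[0,0,0]],
])

```text
clock: 16.8
eef_pos: [437.1, -174.1, 60.8]
tcp_rot: [3.141, 0.0, 2.036]
contact_force: [1.6, 2.9, 0.6]
opening: 0.13
```

Call:
servo_tool([
  [0,[0,0,0],[0,0,10.5]],
  [0,[0,0,0],[0,0,10.5]],
  [0,[0,0,0],[0,0,10.5]],
  [0,[0,0,0],[0,0,10.5]],
  [0,[0,0,0],[0,0,10.5]],
  [0,[0,0,0],[0,0,10.5]],
  [0,[0,0,0],[0,0,10.5]],
  [0,[0,0,0],[0,0,10.5]],
])

```text
clock: 17.8
eef_pos: [437.1, -174.1, 60.8]
tcp_rot: [3.141, -0.0, 0.564]
contact_force: [0.7, 2.4, 1.4]
opening: 0.128
```

Call:
servo_tool([
  [0,[0,0,0],[0,0,10.5]],
  [0,[0,0,0],[0,0,10.5]],
  [0,[0,0,0],[0,0,10.3]],
  [0,[0,0,0],[0,0,0]],
  [0,[0,0,0],[0,0,0]],
])

```text
clock: 18.42
eef_pos: [437.2, -174.2, 60.8]
tcp_rot: [-3.141, -0.001, 0.027]
contact_force: [0.9, 4.8, 4.3]
opening: 0.13
```

Call:
servo_tool([
  [35,[0,0,0],[0,0,0]],
  [35,[0,0,0],[0,0,0]],
  [35,[0,0,-20],[0,0,0]],
  [35,[0,0,-25],[0,0,0]],
  [35,[0,0,-60],[0,0,0]],
  [35,[0,0,-60],[0,0,0]],
  [35,[0,0,-60],[0,0,0]],
  [35,[0,0,0],[0,0,0]],
])

```text
clock: 19.42
eef_pos: [439.4, -175.5, 290.4]
tcp_rot: [3.138, -0.008, 0.024]
contact_force: [0.3, -0.0, -0.6]
opening: 0.409
```

```bash
python3 - <<'E'
from h import *
s=plan([437,-90,290],91.3,8,35)
E
```

```text
[[35,[0.0,-10.7,0.0],[0.1,0.0,-11.2]],[35,[2.0,-10.5,0.0],[0.1,0.0,-11.2]],[35,[4.0,-9.9,0.1],[0.1,0.0,-11.2]],[35,[5.9,-8.9,0.1],[0.1,0.0,-11.2]],[35,[7.5,-7.6,0.1],[0.1,0.0,-11.2]],[35,[8.9,-6.0,0.1],[0.1,0.0,-11.2]],[35,[9.8,-4.2,0.1],[0.1,0.0,-11.2]],[35,[10.5,-2.2,0.0],[0.1,0.0,-11.2]]]
```

Call:
servo_tool([
  [35,[0,-10.7,0],[0,0,-10.7]],
  [35,[2,-10.5,0],[0,0,-10.7]],
  [35,[4,-9.9,0],[0,0,-10.7]],
  [35,[5.9,-8.9,0],[0,0,-10.7]],
  [35,[7.5,-7.6,0],[0,0,-10.7]],
  [35,[8.9,-6,0],[0,0,-10.7]],
  [35,[9.8,-4.2,0],[0,0,-10.7]],
  [35,[10.5,-2.2,0],[0,0,-10.7]],
])

```text
clock: 20.42
eef_pos: [436.6, -88.5, 284.4]
tcp_rot: [-3.14, 0.0, 1.524]
contact_force: [0.3, -0.4, 0.3]
opening: 0.414
```

Call:
servo_tool([
  [35,[0,0,0],[0,0,-4.2]],
  [35,[0,0,0],[0,0,0]],
  [35,[0,0,0],[0,0,0]],
])

```text
clock: 20.8
eef_pos: [436.9, -88.8, 285.0]
tcp_rot: [-3.141, -0.0, 1.589]
contact_force: [0.1, -0.6, 0.2]
opening: 0.407
```

```bash
python3 - <<'E'
from dials import *
s=sense();print(s['eef_pos'],s['tcp_rot'])
C=get_calibration("wrist");f=grab_frame("wrist");cv2.imwrite("pics/w4.png",f)
for o in dials(f,C,[(434,-14),(435.5,-94.4),(437,-174)]): print(np.round(o[0],1),round(o[1],1),np.round(o[5],1),"target",[121.2,-58.8,-178.8])
plan([438.8,-254.3,107],91.2,5,35)
E
```

```text
[436.91816356 -88.82314169 284.98644813] [-3.14074827e+00 -6.12500172e-05  1.58902607e+00]
[434.1 -14. ] 123.0 [433.2 -12.9] target [121.2, -58.8, -178.8]
[435.7 -94.1] -60.8 [436.8 -96.7] target [121.2, -58.8, -178.8]
[ 437.4 -174.5] -158.2 [ 433. -173.] target [121.2, -58.8, -178.8]
[[35,[-33.1,-0.2,35.6],[0.0,0.0,0.0]],[35,[-33.1,-0.2,35.6],[0.0,0.0,0.0]],[35,[-33.1,-0.2,35.6],[0.0,0.0,0.0]],[35,[-33.1,-0.3,35.7],[0.0,0.0,0.0]],[35,[-33.1,-0.2,35.6],[0.0,0.0,0.0]]]
```

View pics/w4.png

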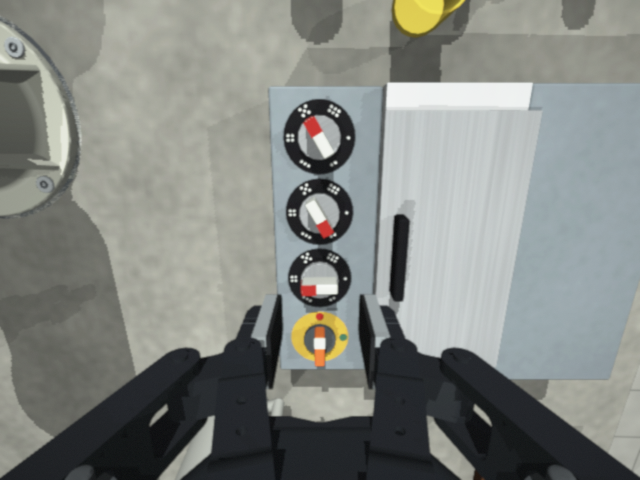

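Call:
servo_tool([
  [35,[-33.1,-0.2,35.6],[0,0,0]],
  [35,[-33.1,-0.2,35.6],[0,0,0]],
  [35,[-33.1,-0.2,35.6],[0,0,0]],
  [35,[-33.1,-0.3,35.6],[0,0,0]],
  [35,[-33.1,-0.2,35.6],[0,0,0]],
  [35,[0,0,20],[0,0,0]],
  [35,[0,0,15],[0,0,0]],
  [35,[0,0,10],[0,0,0]],
])

```text
clock: 21.85
eef_pos: [439.3, -254.0, 61.9]
tcp_rot: [-3.141, -0.0, 1.59]
contact_force: [0.0, 0.6, 0.9]
opening: 0.408
```

Call:
servo_tool([
  [35,[0,0,0],[0,0,0]],
  [0,[0,0,0],[0,0,0]],
  [0,[0,0,0],[0,0,0]],
  [0,[0,0,0],[0,0,0]],
  [0,[0,0,0],[0,0,0]],
], force=60)

```text
clock: 22.48
eef_pos: [439.0, -254.2, 63.5]
tcp_rot: [-3.141, 0.0, 1.591]
contact_force: [-4.9, -0.4, 6.3]
opening: 0.124
```

Call:
servo_tool([
  [0,[0,0,-3],[0,0,0]],
  [0,[0,0,-3],[0,0,0]],
  [0,[0,0,-3],[0,0,0]],
  [0,[0,0,-3],[0,0,0]],
  [0,[0,0,-2],[0,0,0]],
  [0,[0,0,0],[0,0,0]],
  [0,[0,0,0],[0,0,0]],
])

```text
clock: 23.35
eef_pos: [439.0, -254.2, 76.7]
tcp_rot: [-3.141, -0.0, 1.591]
contact_force: [-5.8, -2.4, -1.6]
opening: 0.123
```

Call:
servo_tool([
  [0,[0,0,0],[0,0,10.5]],
  [0,[0,0,0],[0,0,10.5]],
  [0,[0,0,0],[0,0,10.5]],
  [0,[0,0,0],[0,0,10.5]],
  [0,[0,0,0],[0,0,10.5]],
  [0,[0,0,0],[0,0,10.5]],
  [0,[0,0,0],[0,0,10.5]],
  [0,[0,0,0],[0,0,10.5]],
])

```text
clock: 24.35
eef_pos: [438.6, -254.2, 76.7]
tcp_rot: [-3.141, 0.001, 0.119]
contact_force: [-6.0, -2.2, 0.5]
opening: 0.123
```

Call:
servo_tool([
  [0,[0,0,0],[0,0,6]],
  [0,[0,0,0],[0,0,0]],
  [0,[0,0,0],[0,0,0]],
])

```text
clock: 24.72
eef_pos: [438.6, -254.1, 76.7]
tcp_rot: [-3.141, 0.001, 0.02]
contact_force: [-7.2, -3.1, 0.1]
opening: 0.125
```

Call:
servo_tool([
  [0,[0,0,3],[0,0,0]],
  [0,[0,0,3],[0,0,0]],
  [0,[0,0,3],[0,0,0]],
  [0,[0,0,3],[0,0,0]],
  [0,[0,0,3],[0,0,0]],
  [0,[0,0,1],[0,0,0]],
  [0,[0,0,0],[0,0,0]],
])

```text
clock: 25.6
eef_pos: [438.8, -254.3, 63.1]
tcp_rot: [3.142, 0.001, 0.02]
contact_force: [-16.3, 3.3, 33.4]
opening: 0.123
```

Call:
servo_tool([
  [0,[0,0,-2],[0,0,0]],
  [35,[0,0,0],[0,0,0]],
  [35,[0,0,0],[0,0,0]],
  [35,[0,0,-20],[0,0,0]],
  [35,[0,0,-30],[0,0,0]],
  [35,[0,0,-60],[0,0,0]],
  [35,[0,0,-60],[0,0,0]],
])

```text
clock: 26.48
eef_pos: [439.6, -253.9, 234.2]
tcp_rot: [-3.141, -0.0, 0.02]
contact_force: [0.8, -1.1, -0.0]
opening: 0.41
```

Call:
servo_tool([
  [35,[0,0,-40],[0,0,-10.5]],
  [35,[0,0,0],[0,0,-10.5]],
  [35,[0,0,0],[0,0,-10.5]],
  [35,[0,0,0],[0,0,-10.5]],
  [35,[0,-15,0],[0,0,-10.5]],
  [35,[0,-15,0],[0,0,-10.5]],
  [35,[15,0,0],[0,0,-10.5]],
  [35,[15,0,0],[0,0,-10.5]],
])

```text
clock: 27.48
eef_pos: [428.2, -206.0, 272.7]
tcp_rot: [3.14, -0.0, 1.492]
contact_force: [0.1, 0.1, -0.2]
opening: 0.408
```

Call:
servo_tool([
  [35,[40,0,0],[0,0,-6]],
  [35,[50,20,0],[0,0,0]],
  [35,[50,10,0],[0,0,0]],
  [35,[0,0,0],[0,0,0]],
  [35,[0,0,0],[0,0,0]],
])

```text
clock: 28.1
eef_pos: [459.2, -66.0, 272.6]
tcp_rot: [3.141, 0.0, 1.592]
contact_force: [-0.1, -0.4, -0.1]
opening: 0.408
```

```bash
python3 - <<'E'
from h import *
s=sense();print(s['eef_pos'],s['tcp_rot'])
C=get_calibration("wrist");f=grab_frame("wrist");cv2.imwrite("pics/w5.png",f)
for b in boxes_of("wrist","hatch_handle"): print(np.round(toworld("wrist",b["centre"],C)),b["conf"])
c=proj("wrist",[520,-131,138],C);U,V=np.meshgrid(np.arange(640),np.arange(480))
dk=((f.max(2)<50)&(np.hypot(U-c[0],V-c[1])<50)).astype(np.uint8)
n,l,st,ct=cv2.connectedComponentsWithStats(dk)
for k in range(1,n):
    if st[k,4]>200: print(st[k],np.round(onz("wrist",ct[k],134,C),1))
E
```

```text
[459.18817269 -66.00950508 272.58090089] [3.14121768e+00 3.12943817e-04 1.59193152e+00]
[576. -80. 109.] 0.72
[371 240  23  77 797] [ 519.2 -119.7  134. ]
[359 296  15  39 309] [ 507.5 -171.1  134. ]
```

View pics/w5.png

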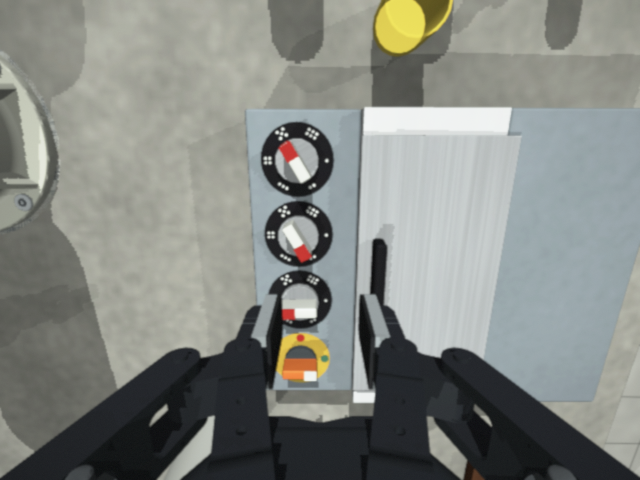

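```bash
python3 - <<'E'
from h import *
s=plan([521,-130,130],91.2,4,35)
s=plan([521,-130,85],91.2,3,35,s)
E
```

```text
[[35,[-16.1,15.2,35.6],[0.0,0.0,0.0]],[35,[-16.1,15.2,35.6],[0.0,0.0,0.0]],[35,[-16.1,15.2,35.7],[0.0,0.0,0.0]],[35,[-16.0,15.2,35.6],[0.0,0.0,0.0]]]
[[35,[0.0,0.0,15.0],[0.0,0.0,0.0]],[35,[0.0,0.0,15.0],[0.0,0.0,0.0]],[35,[0.0,0.0,15.0],[0.0,0.0,0.0]]]
```

Call:
servo_tool([
  [35,[-16,15.2,35.6],[0,0,0]],
  [35,[-16,15.2,35.6],[0,0,0]],
  [35,[-16,15.2,35.6],[0,0,0]],
  [35,[-16,15.2,35.6],[0,0,0]],
  [35,[0,0,20],[0,0,0]],
  [35,[0,0,15],[0,0,0]],
  [35,[0,0,10],[0,0,0]],
  [35,[0,0,0],[0,0,0]],
])

```text
clock: 29.2
eef_pos: [520.7, -128.9, 84.9]
tcp_rot: [-3.141, -0.0, 1.59]
contact_force: [0.5, 0.2, -1.0]
opening: 0.412
```

Call:
servo_tool([
  [0,[0,0,0],[0,0,0]],
  [0,[0,0,0],[0,0,0]],
  [0,[0,0,0],[0,0,0]],
  [0,[0,0,0],[0,0,0]],
])

```text
clock: 29.7
eef_pos: [521.5, -128.8, 86.1]
tcp_rot: [3.14, 0.0, 1.591]
contact_force: [-3.0, 0.1, 6.1]
opening: 0.122
```

Call:
servo_tool([
  [0,[0,10,0],[0,0,0]],
  [0,[0,20,0],[0,0,0]],
  [0,[0,25,0],[0,0,0]],
  [0,[0,25,0],[0,0,0]],
  [0,[0,25,0],[0,0,0]],
  [0,[0,25,0],[0,0,0]],
  [0,[0,8,0],[0,0,0]],
  [0,[0,3,0],[0,0,0]],
])

```text
clock: 30.7
eef_pos: [659.2, -126.1, 86.1]
tcp_rot: [-3.136, 0.0, 1.591]
contact_force: [-20.2, -1.5, 22.3]
opening: 0.119
```

Call:
servo_tool([
  [0,[0,-2,0],[0,0,0]],
  [35,[0,0,0],[0,0,0]],
  [35,[0,0,0],[0,0,0]],
  [35,[0,0,-30],[0,0,0]],
  [35,[0,0,-50],[0,0,0]],
  [85,[10,0,-50],[0,0,0]],
  [85,[50,-10,-40],[0,0,0]],
  [85,[60,-25,0],[0,0,0]],
])

```text
clock: 31.7
eef_pos: [626.4, -10.1, 257.4]
tcp_rot: [3.134, 0.0, 1.589]
contact_force: [1.8, 1.5, 0.2]
opening: 0.99
```

Call:
servo_tool([
  [85,[60,-25,0],[0,0,0]],
  [85,[60,-25,0],[0,0,0]],
  [85,[60,-25,0],[0,0,0]],
  [85,[60,-25,0],[0,0,0]],
  [85,[60,-25,0],[0,0,0]],
  [85,[30,0,0],[0,0,0]],
  [85,[0,0,0],[0,0,0]],
  [85,[0,0,0],[0,0,0]],
])

```text
clock: 32.7
eef_pos: [497.5, 304.7, 253.4]
tcp_rot: [-3.141, 0.001, 1.591]
contact_force: [-0.3, -0.8, -0.7]
opening: 0.991
```

```bash
python3 - <<'E'
from h import *
s=sense();print(s['eef_pos'],s['tcp_rot'])
C=get_calibration("wrist");f=grab_frame("wrist");cv2.imwrite("pics/w6.png",f)
for t in ["tumbler1_mid","tumbler2_mid","tumbler3_mid","funnel_mid"]:
    for b in boxes_of("wrist",t)[:4]:
        p=toworld("wrist",b["centre"],C);print(t,np.round(p),round(b["conf"],2),np.round(proj("wrist",p,C)))
E
```

```text
[497.47957214 304.71725084 253.42714603] [-3.14130352e+00  5.67781897e-04  1.59094353e+00]
tumbler2_mid [545. 133.  63.] 0.96 [356. 345.]
tumbler2_mid [418. 216.  51.] 0.63 [253. 277.]
tumbler3_mid [586. 379.  38.] 0.97 [403. 139.]
funnel_mid [422. 386.  28.] 0.65 [254. 128.]
```

View pics/w6.png

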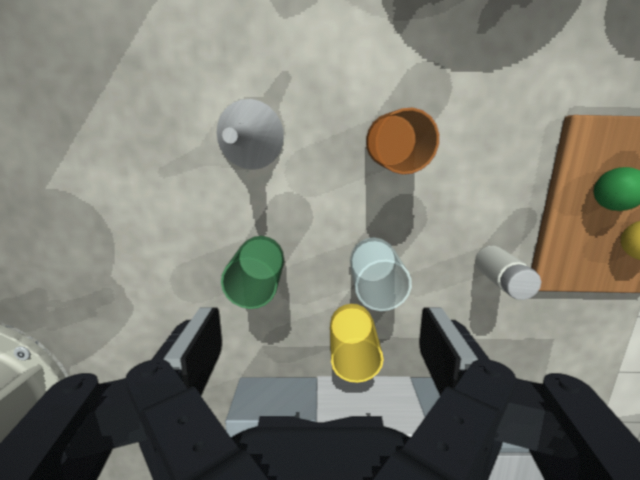

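```bash
python3 - <<'E'
from h import *
C=get_calibration("wrist")
for n,r,b in [("green",(250.5,279),(262,258)),("clear",(383,284),(374,258)),("amber",(408,140.5),(394.5,140))]:
    print(n,np.round(onz("wrist",r,88,C),1),np.round(onz("wrist",b,3,C),1))
E
```

```text
green [423.6 230.1  88. ] [422.2 223.4   3. ]
clear [568.  226.8  88. ] [570.9 226.2   3. ]
amber [580.9 377.2  88. ] [585.5 376.4   3. ]
```

```bash
python3 - <<'E'
from h import *
s=plan([569.5,227,80],91.1,4,85)
s=plan([569.5,227,12],91.1,4,85,s)
print("lift+go")
t=(np.array([569.5,227,12.]),s[1])
s=plan([569.5,227,160],91.1,4,50,t)
s=plan([572.8,-51.9,160],91.1,6,50,s)
s=plan([572.8,-51.9,25],91.1,6,50,s)
E
```

```text
[[85,[-19.7,17.6,43.4],[0.0,0.0,0.0]],[85,[-19.6,17.5,43.4],[0.0,0.0,0.0]],[85,[-19.7,17.6,43.5],[0.0,0.0,0.0]],[85,[-19.6,17.5,43.4],[0.0,0.0,0.0]]]
[[85,[0.0,0.0,17.0],[0.0,0.0,0.0]],[85,[0.0,0.0,17.0],[0.0,0.0,0.0]],[85,[0.0,0.0,17.0],[0.0,0.0,0.0]],[85,[0.0,0.0,17.0],[0.0,0.0,0.0]]]
lift+go
[[50,[0.0,0.0,-37.0],[0.0,0.0,0.0]],[50,[0.0,0.0,-37.0],[0.0,0.0,0.0]],[50,[0.0,0.0,-37.0],[0.0,0.0,0.0]],[50,[0.0,0.0,-37.0],[0.0,0.0,0.0]]]
[[50,[-46.5,-0.3,0.0],[0.0,0.0,0.0]],[50,[-46.5,-0.3,0.0],[0.0,0.0,0.0]],[50,[-46.5,-0.3,0.0],[0.0,0.0,0.0]],[50,[-46.5,-0.3,0.0],[0.0,0.0,0.0]],[50,[-46.5,-0.3,0.0],[0.0,0.0,0.0]],[50,[-46.4,-0.4,0.0],[0.0,0.0,0.0]]]
[[50,[0.0,0.0,22.5],[0.0,0.0,0.0]],[50,[0.0,0.0,22.5],[0.0,0.0,0.0]],[50,[0.0,0.0,22.5],[0.0,0.0,0.0]],[50,[0.0,0.0,22.5],[0.0,0.0,0.0]],[50,[0.0,0.0,22.5],[0.0,0.0,0.0]],[50,[0.0,0.0,22.5],[0.0,0.0,0.0]]]
```

Call:
servo_tool([
  [85,[-19.7,17.5,43.4],[0,0,0]],
  [85,[-19.7,17.5,43.4],[0,0,0]],
  [85,[-19.7,17.5,43.4],[0,0,0]],
  [85,[-19.7,17.5,43.4],[0,0,0]],
  [85,[0,0,0],[0,0,0]],
  [85,[0,0,15],[0,0,0]],
  [85,[0,0,15],[0,0,0]],
  [85,[0,0,10],[0,0,0]],
], force=35)

```text
clock: 33.95
eef_pos: [568.8, 228.4, 39.7]
tcp_rot: [3.141, -0.0, 1.591]
contact_force: [-0.1, 0.4, -0.4]
opening: 0.995
```

Call:
servo_tool([
  [85,[0,0,14],[0,0,0]],
  [85,[0,0,14],[0,0,0]],
  [85,[0,0,0],[0,0,0]],
  [50,[0,0,0],[0,0,0]],
  [50,[0,0,0],[0,0,0]],
  [50,[0,0,0],[0,0,0]],
  [50,[0,0,0],[0,0,0]],
], force=35)

```text
clock: 34.83
eef_pos: [569.4, 228.0, 12.6]
tcp_rot: [3.141, -0.0, 1.591]
contact_force: [-1.4, -0.2, 4.9]
opening: 0.702
```

Call:
servo_tool([
  [50,[0,0,-15],[0,0,0]],
  [50,[0,0,-35],[0,0,0]],
  [50,[0,0,-50],[0,0,0]],
  [50,[0,0,-48],[0,0,0]],
  [50,[-20,0,0],[0,0,0]],
  [50,[-45,0,0],[0,0,0]],
  [50,[-50,-0.5,0],[0,0,0]],
  [50,[-50,-0.5,0],[0,0,0]],
])

```text
clock: 35.83
eef_pos: [570.3, 60.8, 159.4]
tcp_rot: [-3.14, 0.0, 1.591]
contact_force: [0.4, 0.8, -1.0]
opening: 0.702
```

Call:
servo_tool([
  [50,[-50,-0.5,0],[0,0,0]],
  [50,[-45,-0.5,0],[0,0,0]],
  [50,[-20,0,0],[0,0,0]],
  [50,[0,0,0],[0,0,0]],
])

```text
clock: 36.33
eef_pos: [572.1, -53.2, 159.6]
tcp_rot: [-3.141, -0.0, 1.588]
contact_force: [0.6, 0.2, -1.3]
opening: 0.709
```

```bash
python3 - <<'E'
from h import *
s=sense();print(s['eef_pos'],s['opening'])
C=get_calibration("wrist");f=grab_frame("wrist");cv2.imwrite("pics/w7.png",f)
for n,x,y in [("fl",-65,135),("fr",65,135),("bl",-65,-135),("br",65,-135)]:
    a=np.radians(1.1);p=np.array([574.3+x*np.cos(a)-y*np.sin(a),-131.9+x*np.sin(a)+y*np.cos(a),105]);print(n,np.round(p),np.round(proj("wrist",p,C)))
plan([572.8,-51.9,90],91.1,3,50)
E
```

```text
[572.07790833 -53.22920659 159.57353618] 0.709496676815665
fl [507.   2. 105.] [223. 167.]
fr [637.   4. 105.] [419. 167.]
bl [ 512. -268.  105.] [249. 472.]
br [ 642. -266.  105.] [393. 472.]
[[50,[0.1,0.2,23.2],[0.0,0.0,0.0]],[50,[0.0,0.2,23.2],[0.0,0.0,0.0]],[50,[0.1,0.3,23.3],[0.0,0.0,0.0]]]
```

View pics/w7.png

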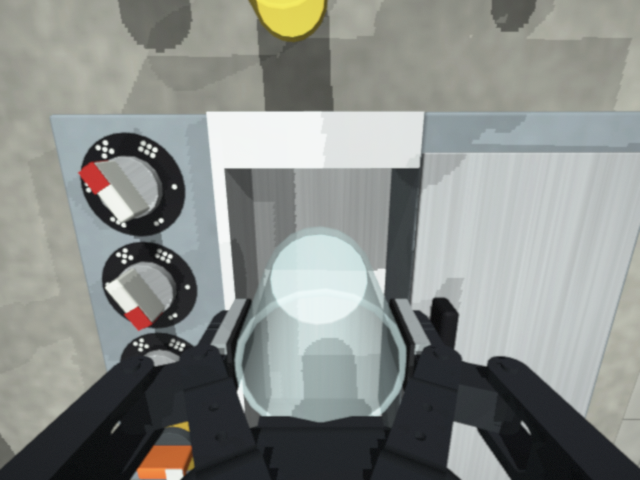

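Call:
servo_tool([
  [50,[0,0.5,20],[0,0,0]],
  [50,[0,0,30],[0,0,0]],
  [50,[0,0,30],[0,0,0]],
  [50,[0,0,25],[0,0,0]],
  [50,[0,0,15],[0,0,0]],
  [50,[0,0,9],[0,0,0]],
  [50,[0,0,3],[0,0,0]],
  [50,[0,0,0],[0,0,0]],
])

```text
clock: 37.38
eef_pos: [573.5, -52.0, 28.5]
tcp_rot: [3.141, 0.0, 1.591]
contact_force: [1.0, -0.6, -1.1]
opening: 0.706
```

Call:
servo_tool([
  [50,[0,0,1],[0,0,0]],
  [50,[0,0,1],[0,0,0]],
  [50,[0,0,1],[0,0,0]],
  [50,[0,0,0],[0,0,0]],
])

```text
clock: 37.88
eef_pos: [573.1, -52.2, 25.1]
tcp_rot: [-3.142, -0.0, 1.591]
contact_force: [-0.6, 0.0, -1.0]
opening: 0.707
```

Nearly on the floor; one mm more, release, rise and return for a look at the others.

Call:
servo_tool([
  [50,[0,0,1],[0,0,0]],
  [50,[0,0,0.5],[0,0,0]],
  [66,[0,0,0],[0,0,0]],
  [76,[0,0,0],[0,0,0]],
  [76,[0,0,0],[0,0,0]],
  [76,[0,0,-20],[0,0,0]],
  [76,[0,0,-35],[0,0,0]],
  [76,[0,0,-45],[0,0,0]],
])

```text
clock: 38.88
eef_pos: [572.3, -52.0, 123.7]
tcp_rot: [-3.139, -0.0, 1.591]
contact_force: [0.3, -1.1, -0.4]
opening: 0.888
```

Call:
servo_tool([
  [85,[10,0,-50],[0,0,0]],
  [85,[55,-10,-50],[0,0,0]],
  [85,[55,-10,-27],[0,0,0]],
  [85,[55,-10,0],[0,0,0]],
  [85,[55,-10,0],[0,0,0]],
  [85,[55,-10,0],[0,0,0]],
  [85,[55,-10,0],[0,0,0]],
  [85,[0,0,0],[0,0,0]],
])

```text
clock: 39.88
eef_pos: [507.2, 280.8, 242.0]
tcp_rot: [-3.141, -0.001, 1.595]
contact_force: [-0.2, -0.7, -0.2]
opening: 0.994
```

```bash
cat > look.py <<'E'
from h import *
import sys
s=sense();print(s['eef_pos'],s['tcp_rot'],s['opening'])
C=get_calibration("wrist");f=grab_frame("wrist");cv2.imwrite(f"pics/{sys.argv[1]}.png",f)
hsv=cv2.cvtColor(f,cv2.COLOR_BGR2HSV)
for n,lo,hi in [("green",60,90),("amber",5,16)]:
    m=((hsv[...,0]>=lo)&(hsv[...,0]<=hi)&(hsv[...,1]>110)).astype(np.uint8)
    k,l,st,ct=cv2.connectedComponentsWithStats(m)
    for i in range(1,k):
        if st[i,4]>1000: print(n,st[i],np.round(onz("wrist",ct[i],44,C),1))
E
python3 look.py w8
```

```text
[507.1693501  280.8375974  241.96718049] [-3.14129759e+00 -7.78752744e-04  1.59476353e+00] 0.9942297846229872
green [ 599  147   41   45 1511] [830.3 329.1  44. ]
green [ 221  221   52   51 1056] [431.9 242.1  44. ]
amber [ 361   78   75   72 4143] [585.8 379.4  44. ]
amber [  534    93   106   187 14553] [802.9 303.3  44. ]
```

```bash
python3 - <<'E'
from h import *
C=get_calibration("wrist")
print(onz("wrist",(247,246.5),3,C))
s=plan([584,378,80],91.1,4,85)
E
```

```text
[415.47582649 217.13008199   3.        ]
[[85,[24.3,19.7,40.5],[0.0,0.0,0.1]],[85,[24.4,19.7,40.4],[0.0,0.0,0.1]],[85,[24.4,19.6,40.5],[0.0,0.0,0.1]],[85,[24.5,19.5,40.4],[0.0,0.0,0.1]]]
```

View pics/w8.png

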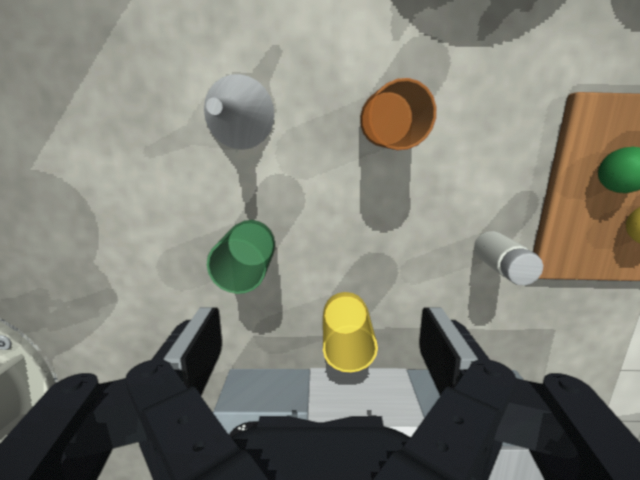

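Call:
servo_tool([
  [85,[24.4,19.6,40.5],[0,0,0]],
  [85,[24.4,19.6,40.5],[0,0,0]],
  [85,[24.4,19.6,40.5],[0,0,0]],
  [85,[24.4,19.6,40.5],[0,0,0]],
  [85,[0,0,0],[0,0,0]],
  [85,[0,0,15],[0,0,0]],
  [85,[0,0,15],[0,0,0]],
  [85,[0,0,10],[0,0,0]],
], force=35)

```text
clock: 40.92
eef_pos: [584.5, 375.9, 40.0]
tcp_rot: [3.141, -0.0, 1.59]
contact_force: [0.1, 0.5, 0.0]
opening: 0.996
```

Call:
servo_tool([
  [85,[0,0,14],[0,0,0]],
  [85,[0,0,14],[0,0,0]],
  [85,[0,0,0],[0,0,0]],
  [50,[0,0,0],[0,0,0]],
  [50,[0,0,0],[0,0,0]],
  [50,[0,0,0],[0,0,0]],
  [50,[0,0,0],[0,0,0]],
], force=35)

```text
clock: 41.8
eef_pos: [585.0, 376.9, 12.8]
tcp_rot: [3.141, -0.0, 1.591]
contact_force: [-0.8, -0.8, 5.2]
opening: 0.707
```

```bash
python3 - <<'E'
from h import *
s=sense();p=s['eef_pos'];print(p,s['opening'])
S=(np.array([p[0],p[1],160]),Ro.from_euler("xyz",s['tcp_rot']))
plan([574.3,-131.9,160],91.1,11,50,S)
E
```

```text
[584.95330105 376.8541584   12.84687741] 0.7074627830782751
[[50,[-46.2,-1.9,0.0],[0.0,0.0,0.0]],[50,[-46.2,-1.9,0.0],[0.0,0.0,0.0]],[50,[-46.2,-1.9,0.0],[0.0,0.0,0.0]],[50,[-46.2,-1.9,0.0],[0.0,0.0,0.0]],[50,[-46.2,-1.9,0.0],[0.0,0.0,0.0]],[50,[-46.2,-1.9,0.0],[0.0,0.0,0.0]],[50,[-46.2,-1.9,0.0],[0.0,0.0,0.0]],[50,[-46.3,-1.9,-0.1],[0.0,0.0,0.0]],[50,[-46.2,-1.9,0.0],[0.0,0.0,0.0]],[50,[-46.3,-1.8,-0.1],[0.0,0.0,0.0]],[50,[-46.2,-1.9,0.0],[0.0,0.0,0.0]]]
```

Call:
servo_tool([
  [50,[0,0,-15],[0,0,0]],
  [50,[0,0,-35],[0,0,0]],
  [50,[0,0,-50],[0,0,0]],
  [50,[0,0,-48],[0,0,0]],
  [50,[-20,0,0],[0,0,0]],
  [50,[-45,-2,0],[0,0,0]],
  [50,[-50,-2,0],[0,0,0]],
  [50,[-50,-2,0],[0,0,0]],
])

```text
clock: 42.8
eef_pos: [580.9, 209.2, 159.3]
tcp_rot: [-3.14, 0.001, 1.591]
contact_force: [0.0, -0.0, -1.9]
opening: 0.706
```

Call:
servo_tool([
  [50,[-50,-2,0],[0,0,0]],
  [50,[-55,-2,0],[0,0,0]],
  [50,[-55,-2,0],[0,0,0]],
  [50,[-55,-2,0],[0,0,0]],
  [50,[-50,-3,0],[0,0,0]],
  [50,[-45,-3,0],[0,0,0]],
  [50,[-33,-2,0],[0,0,0]],
  [50,[0,0,0],[0,0,0]],
])

```text
clock: 43.8
eef_pos: [571.5, -134.1, 159.4]
tcp_rot: [-3.14, 0.0, 1.588]
contact_force: [-0.6, 0.3, -1.7]
opening: 0.703
```

Call:
servo_tool([
  [50,[0,0,0],[0,0,0]],
])

```text
clock: 43.92
eef_pos: [572.0, -131.5, 159.7]
tcp_rot: [-3.141, -0.001, 1.59]
contact_force: [-0.1, 0.0, -2.2]
opening: 0.705
```

Call:
servo_tool([
  [50,[0,2,20],[0,0,0]],
  [50,[0,0,30],[0,0,0]],
  [50,[0,0,30],[0,0,0]],
  [50,[0,0,25],[0,0,0]],
  [50,[0,0,15],[0,0,0]],
  [50,[0,0,9],[0,0,0]],
  [50,[0,0,3],[0,0,0]],
  [50,[0,0,0],[0,0,0]],
])

```text
clock: 44.92
eef_pos: [575.2, -131.7, 28.7]
tcp_rot: [3.141, 0.0, 1.591]
contact_force: [-0.2, 0.6, -1.4]
opening: 0.706
```

Call:
servo_tool([
  [50,[0,0,1],[0,0,0]],
  [50,[0,0,1],[0,0,0]],
  [50,[0,0,1],[0,0,0]],
  [50,[0,0,0.7],[0,0,0]],
  [50,[0,0,0],[0,0,0]],
])

```text
clock: 45.55
eef_pos: [574.8, -131.8, 24.8]
tcp_rot: [3.141, 0.0, 1.591]
contact_force: [-1.8, 0.0, 3.8]
opening: 0.71
```

Call:
servo_tool([
  [66,[0,0,0],[0,0,0]],
  [76,[0,0,0],[0,0,0]],
  [76,[0,0,0],[0,0,0]],
  [76,[0,0,-20],[0,0,0]],
  [76,[0,0,-35],[0,0,0]],
  [76,[0,0,-45],[0,0,0]],
  [85,[10,-5,-50],[0,0,0]],
  [85,[50,-20,-50],[0,0,0]],
])

```text
clock: 46.55
eef_pos: [552.5, -80.3, 219.0]
tcp_rot: [3.14, 0.001, 1.588]
contact_force: [0.8, 0.5, 0.1]
opening: 0.999
```

Call:
servo_tool([
  [85,[55,-25,0],[0,0,0]],
  [85,[55,-25,0],[0,0,0]],
  [85,[55,-25,0],[0,0,0]],
  [85,[50,-25,0],[0,0,0]],
  [85,[30,-20,0],[0,0,0]],
  [85,[0,0,0],[0,0,0]],
  [85,[0,0,0],[0,0,0]],
])

```text
clock: 47.42
eef_pos: [427.1, 162.8, 217.1]
tcp_rot: [3.141, 0.0, 1.591]
contact_force: [-0.1, -0.4, -0.7]
opening: 0.995
```

```bash
python3 look.py w9
```

```text
[427.12648151 162.83028389 217.14475041] [3.14112266e+00 1.61158032e-04 1.59139876e+00] 0.9952945689179272
green [ 290  122   53   61 1614] [420.6 220.3  44. ]
```

View pics/w9.png

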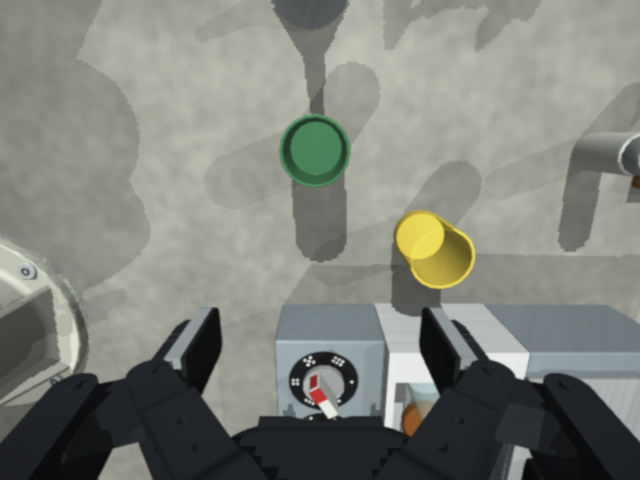

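```bash
python3 - <<'E'
from h import *
C=get_calibration("wrist")
print(onz("wrist",(315.2,150.5),88,C),onz("wrist",(316,149),3,C))
s=plan([422,225,80],91.1,4,85)
S=(np.array([422,225.,160]),Ro.from_euler("xyz",[180,0,91.1],degrees=True))
plan([575.8,-211.9,160],91.1,11,50,S)
E
```

```text
[421.99060151 225.99328935  88.        ] [421.7600411  223.90967936   3.        ]
[[85,[15.7,-1.0,34.3],[0.0,0.0,0.0]],[85,[15.6,-1.1,34.3],[0.0,0.0,0.0]],[85,[15.7,-1.0,34.2],[0.0,0.0,0.0]],[85,[15.6,-1.1,34.3],[0.0,0.0,0.0]]]
[[50,[-40.0,13.2,0.0],[0.0,0.0,0.0]],[50,[-40.0,13.2,0.0],[0.0,0.0,0.0]],[50,[-40.0,13.2,0.0],[0.0,0.0,0.0]],[50,[-40.0,13.2,0.0],[0.0,0.0,0.0]],[50,[-40.0,13.2,0.0],[0.0,0.0,0.0]],[50,[-40.0,13.2,0.0],[0.0,0.0,0.0]],[50,[-40.0,13.2,0.0],[0.0,0.0,0.0]],[50,[-39.9,13.2,0.0],[0.0,0.0,0.0]],[50,[-40.0,13.3,0.0],[0.0,0.0,0.0]],[50,[-39.9,13.2,0.0],[0.0,0.0,0.0]],[50,[-40.0,13.3,0.0],[0.0,0.0,0.0]]]
```

Call:
servo_tool([
  [85,[15.6,-1,34.3],[0,0,0]],
  [85,[15.6,-1,34.3],[0,0,0]],
  [85,[15.6,-1,34.3],[0,0,0]],
  [85,[15.6,-1,34.3],[0,0,0]],
  [85,[0,0,0],[0,0,0]],
  [85,[0,0,15],[0,0,0]],
  [85,[0,0,15],[0,0,0]],
  [85,[0,0,10],[0,0,0]],
], force=35)

```text
clock: 48.48
eef_pos: [421.7, 224.8, 39.3]
tcp_rot: [3.142, 0.0, 1.59]
contact_force: [0.1, -0.2, -0.5]
opening: 0.995
```

Call:
servo_tool([
  [85,[0,0,14],[0,0,0]],
  [85,[0,0,14],[0,0,0]],
  [85,[0,0,0],[0,0,0]],
  [50,[0,0,0],[0,0,0]],
  [50,[0,0,0],[0,0,0]],
  [50,[0,0,0],[0,0,0]],
  [50,[0,0,0],[0,0,0]],
], force=35)

```text
clock: 49.35
eef_pos: [421.8, 225.4, 12.3]
tcp_rot: [3.141, -0.0, 1.591]
contact_force: [-2.7, -0.0, 6.4]
opening: 0.729
```

Call:
servo_tool([
  [50,[0,0,-15],[0,0,0]],
  [50,[0,0,-35],[0,0,0]],
  [50,[0,0,-50],[0,0,0]],
  [50,[0,0,-48],[0,0,0]],
  [50,[-20,10,0],[0,0,0]],
  [50,[-40,15,0],[0,0,0]],
  [50,[-45,18,0],[0,0,0]],
  [50,[-50,20,0],[0,0,0]],
])

```text
clock: 50.35
eef_pos: [488.2, 70.4, 160.9]
tcp_rot: [3.14, -0.0, 1.592]
contact_force: [0.6, 0.9, -2.6]
opening: 0.723
```

Call:
servo_tool([
  [50,[-50,20,0],[0,0,0]],
  [50,[-50,20,0],[0,0,0]],
  [50,[-50,15,0],[0,0,0]],
  [50,[-50,12,0],[0,0,0]],
  [50,[-45,10,0],[0,0,0]],
  [50,[-30,4,0],[0,0,0]],
  [50,[-10,2,0],[0,0,0]],
  [50,[0,0,0],[0,0,0]],
])

```text
clock: 51.35
eef_pos: [576.2, -211.7, 160.2]
tcp_rot: [3.142, -0.0, 1.59]
contact_force: [-0.1, 0.3, -2.4]
opening: 0.727
```

Call:
servo_tool([
  [50,[0,0,0],[0,0,0]],
])

```text
clock: 51.48
eef_pos: [576.1, -210.6, 160.0]
tcp_rot: [-3.141, -0.0, 1.591]
contact_force: [-0.0, 0.5, -1.0]
opening: 0.723
```

Call:
servo_tool([
  [50,[-2,0,20],[0,0,0]],
  [50,[0,0,30],[0,0,0]],
  [50,[0,0,30],[0,0,0]],
  [50,[0,0,25],[0,0,0]],
  [50,[0,0,15],[0,0,0]],
  [50,[0,0,9],[0,0,0]],
  [50,[0,0,3],[0,0,0]],
  [50,[0,0,0],[0,0,0]],
])

```text
clock: 52.48
eef_pos: [576.8, -213.8, 28.3]
tcp_rot: [3.141, 0.0, 1.591]
contact_force: [0.6, 0.4, -1.5]
opening: 0.727
```

Call:
servo_tool([
  [50,[0,0,1],[0,0,0]],
  [50,[0,0,1],[0,0,0]],
  [50,[0,0,1],[0,0,0]],
  [50,[0,0,0.7],[0,0,0]],
  [50,[0,0,0],[0,0,0]],
])

```text
clock: 53.1
eef_pos: [576.4, -213.8, 24.5]
tcp_rot: [3.142, 0.0, 1.591]
contact_force: [-2.1, -0.2, 3.2]
opening: 0.73
```

Release, rise, and look at the well.

Call:
servo_tool([
  [66,[0,0,0],[0,0,0]],
  [76,[0,0,0],[0,0,0]],
  [76,[0,0,0],[0,0,0]],
  [76,[0,0,-20],[0,0,0]],
  [76,[0,0,-35],[0,0,0]],
  [76,[0,0,-45],[0,0,0]],
  [60,[0,0,-60],[0,0,0]],
  [35,[50,0,-60],[0,0,0]],
])

```text
clock: 54.1
eef_pos: [576.2, -175.2, 236.3]
tcp_rot: [3.138, 0.002, 1.588]
contact_force: [0.7, -0.4, 0.7]
opening: 0.502
```

Call:
servo_tool([
  [35,[50,0,-20],[0,0,0]],
  [35,[40,10,0],[0,0,0]],
  [35,[0,0,0],[0,0,0]],
  [35,[0,0,0],[0,0,0]],
])

```text
clock: 54.6
eef_pos: [583.7, -83.8, 253.0]
tcp_rot: [3.141, 0.001, 1.591]
contact_force: [1.1, -0.7, 0.7]
opening: 0.41
```

```bash
python3 - <<'E'
from h import *
s=sense();print(s['eef_pos'],s['tcp_rot'],s['opening'])
C=get_calibration("wrist");cv2.imwrite("pics/w10.png",grab_frame("wrist"))
print(proj("wrist",[660,-129,138],C))
plan([660,-129,130],91.1,4,35)
E
```

```text
[583.72174105 -83.8342817  252.95664154] [3.14099512e+00 5.80369595e-04 1.59133453e+00] 0.4098916370125442
[401.52763062 274.76990997]
[[35,[-11.6,18.9,30.7],[0.0,0.0,0.0]],[35,[-11.5,18.9,30.7],[0.0,0.0,0.0]],[35,[-11.6,18.8,30.6],[0.0,0.0,0.0]],[35,[-11.5,18.9,30.7],[0.0,0.0,0.0]]]
```

View pics/w10.png

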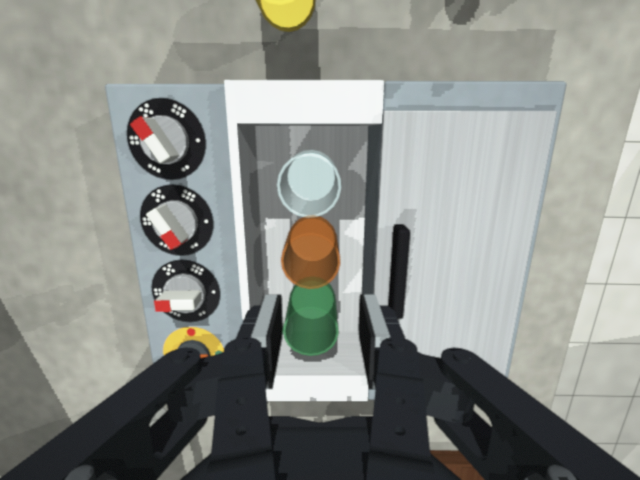

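Call:
servo_tool([
  [35,[-11.5,18.9,30.7],[0,0,0]],
  [35,[-11.5,18.9,30.7],[0,0,0]],
  [35,[-11.5,18.9,30.7],[0,0,0]],
  [35,[-11.5,18.9,30.7],[0,0,0]],
  [35,[0,0,20],[0,0,0]],
  [35,[0,0,15],[0,0,0]],
  [35,[0,0,10],[0,0,0]],
  [35,[0,0,0],[0,0,0]],
], force=60)

```text
clock: 55.65
eef_pos: [659.8, -127.8, 84.2]
tcp_rot: [-3.141, -0.0, 1.591]
contact_force: [-0.2, -0.1, 1.0]
opening: 0.414
```

Call:
servo_tool([
  [0,[0,0,0],[0,0,0]],
  [0,[0,0,0],[0,0,0]],
  [0,[0,0,0],[0,0,0]],
  [0,[0,0,0],[0,0,0]],
])

```text
clock: 56.15
eef_pos: [659.2, -128.0, 85.6]
tcp_rot: [-3.14, 0.0, 1.591]
contact_force: [-7.8, -0.1, 7.0]
opening: 0.119
```

Call:
servo_tool([
  [0,[0,-10,0],[0,0,0]],
  [0,[0,-20,0],[0,0,0]],
  [0,[0,-25,0],[0,0,0]],
  [0,[0,-25,0],[0,0,0]],
  [0,[0,-25,0],[0,0,0]],
  [0,[0,-20,0],[0,0,0]],
  [0,[0,-10,0],[0,0,0]],
  [0,[0,-4,0],[0,0,0]],
])

```text
clock: 57.15
eef_pos: [522.1, -130.7, 85.6]
tcp_rot: [3.139, 0.0, 1.59]
contact_force: [3.3, 3.0, 5.2]
opening: 0.123
```

Call:
servo_tool([
  [0,[0,-1,0],[0,0,0]],
  [0,[0,-1,0],[0,0,0]],
  [0,[0,-1,0],[0,0,0]],
  [0,[0,0,0],[0,0,0]],
])

```text
clock: 57.65
eef_pos: [519.8, -130.7, 85.6]
tcp_rot: [3.138, 0.0, 1.591]
contact_force: [1.8, 4.2, 7.7]
opening: 0.124
```

Call:
servo_tool([
  [0,[0,1.5,0],[0,0,0]],
  [35,[0,0,0],[0,0,0]],
  [35,[0,0,0],[0,0,0]],
  [35,[0,0,-20],[0,0,0]],
  [35,[0,0,-50],[0,0,0]],
  [35,[40,0,-60],[0,0,0]],
  [35,[30,0,-60],[0,0,0]],
  [35,[0,-30,0],[0,0,0]],
])

```text
clock: 58.65
eef_pos: [491.9, -67.8, 266.6]
tcp_rot: [3.133, 0.001, 1.593]
contact_force: [0.3, -0.3, -1.3]
opening: 0.411
```

Call:
servo_tool([
  [35,[0,0,0],[0,0,0]],
  [35,[0,0,0],[0,0,0]],
])

```text
clock: 58.9
eef_pos: [488.7, -68.9, 262.0]
tcp_rot: [-3.141, 0.0, 1.59]
contact_force: [0.3, 0.4, -0.4]
opening: 0.409
```

```bash
python3 - <<'E'
from dials import *
s=sense();print(s['eef_pos'],s['contact_force'])
C=get_calibration("wrist");f=grab_frame("wrist");cv2.imwrite("pics/w11.png",f)
for o in dials(f,C,[(434,-14),(435.5,-94.4),(437,-174)]): print(np.round(o[0],1),round(o[1],1))
E
```

```text
[488.70177419 -68.9379639  261.98590312] [ 0.28069329  0.3506884  -0.40915527]
[434. -14.] 123.3
[435.6 -94. ] -61.0
[ 434.9 -181.1] nandials.py:14: RuntimeWarning: Mean of empty slice.
  r=np.argwhere(red&mm)[:,::-1].mean(0);n,l,st,ct=cv2.connectedComponentsWithStats((wh&mm).astype(np.uint8));k=1+np.argmax(st[1:,4]);w=ct[k]
  ret = um.true_divide(
```

View pics/w11.png

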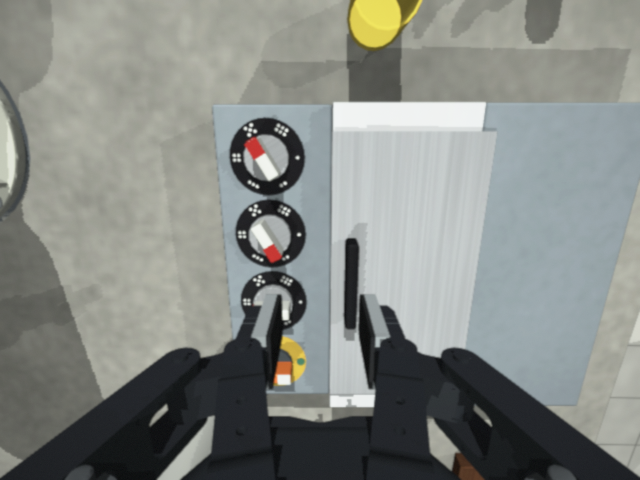

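```bash
python3 - <<'E'
from h import *
C=get_calibration("wrist");f=cv2.imread("pics/w11.png")
for v in (250,265,280):
    r=np.where(f[v,335:370].max(1)<50)[0]+335;print(v,r.min(),r.max(),np.round(onz("wrist",(r.min(),v),138,C),1),np.round(onz("wrist",(r.max()+1,v),138,C),1))
g=grab_frame("top");cv2.imwrite("pics/top1.png",g)
a=cv2.imread("pics/top0.png")
for im in (a,g):
    m=(im[215:250,400:480].max(2)<60).astype(np.uint8);k,l,st,ct=cv2.connectedComponentsWithStats(m);i=1+np.argmax(st[1:,4]);print(st[i],ct[i])
E
```

```text
250 346 357 [513.4 -94.  138. ] [524.6 -93.8 138. ]
265 346 357 [ 514.  -108.9  138. ] [ 525.3 -108.7  138. ]
280 346 356 [ 514.7 -124.3  138. ] [ 525.2 -124.1  138. ]
[ 12  13  27   6 151] [24.93377483 15.47019868]
[ 11   0  12  35 200] [15.6   15.225]
```

```bash
python3 -c "
from rig import *
print(sign_off())"
```

```text
the job is handed in; nothing more can be done
None
```

I set the dials to 5-2-4, pulled the latch knob up, turned it to the green dot and pushed it home. Then I opened the hatch, stood the clear, amber and green tumblers in the well, and slid the hatch shut. The job was handed in at about 59 s on the robot's clock. `sign_off()` gives no verdict, so this rests on my own checks.

**Dials:** the last picture put dials 1 and 2 within about 2–3° of their marks. My angle script failed on dial 3: the red latch dot threw it off the first time, and a finger hid the dial the second. By eye in the pictures it stands at the 4-dot mark.

**Latch:** the white end points to the green dot. The knob met a firm stop, about 33 N, when I pushed it in.

**Hatch:** the handle is back within about 1 mm of where it was before I opened it. I felt no clear stop at the end of the closing slide. The top camera gave no usable check on this because the arm was in the way.

**Tumblers:** all three stood upright in the well in the picture taken just before I closed the hatch. I lowered each one slowly to the floor before letting go. The yellow look-alike and the funnel were not touched.

**Disagreement with the description:** the fingertips sat about 36 mm higher than the reported tool point. My first grip on dial 1 therefore closed just above the bar and pressed on it with about 6 N. I allowed for the offset on every grip after that.

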